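Shut and lock the relay box of the engine stand

TASK

The fuses are changed: swing the relay box's cover down shut, find the slot for its winged stud by feel, push the stud in against the spring and turn it clockwise about a quarter turn until it locks. Do not force the stud in its receptacle, and leave the loose parts and the pliers on the bench where they lie.

Things in the scene. Friction and masses are not known exactly. Their poses are not given: they have to be found in the camera images.
- box: grey plastic relay box, 160 (x, front to back) x 220 (y) x 90 mm high, fixed to the bench on a 200 x 260 x 4 mm steel plate. Origin: centre of its underside, on the bench; x points from its front (robot) side to the hinge side. The cover's hinge axis runs along y at x = +80, z = 90 mm. Fuses and relays inside. It cannot move.
- lid (a joint): opening angle of the cover, rad: 0 = shut on the box, 1.57 = upright; it opens away from the robot. Stiff hinge: the cover stays at any angle, and takes up to about 5 N at its front edge to swing down
- lid_edge (a point): middle of the cover's front (free) edge, on its outer face. The cover is a flat grey plate 166 x 224 x 10 mm; this edge lies 166 mm from the hinge axis. Shut, its outer face is level, 100 mm above the bench. z axis: out of the outer face; y along the edge, as the box's
- stud_seat (a point): point of the cover's outer face where the stud's axis passes: mid width, 130 mm from the hinge axis (shut: x = -50, y = 0 in the box's frame, 100 mm above the bench). z: out of the outer face, along the stud's axis; x, y as the box's when shut
- stud: a red wing 40 (x) x 9 (y) x 24 mm (z) on a round red skirt 42 mm across, 4 mm thick, below it a 15.5 mm stem with a coil spring. Origin: wing centre, 31.5 mm above the cover's face while out; skirt top 12 mm below it. It slides along and turns about z. Under the cover a cross pin, parallel to the wing, 4 mm thick, 22 mm long. The wing starts within 0.45 rad of the box's x axis
- receptacle: steel bracket with the stud's brass receptacle, in the box; origin on the stud's axis, 90 mm above the bench. Its slot, across the brass top, takes the pin. Screwed in by hand: the slot lies up to 0.7 rad to either side of the box's x axis, and the locked place is a quarter turn clockwise on from it. Over 40 N in all from the stud (pressed down, or turned against a wall or stop) damages it
- bearing: loose steel bearing ring lying on the bench beside the box, 62 mm across, 16 mm high; origin centre of its underside
- collar: loose dark steel collar standing on the bench in front of the box, 48 mm across, 28 mm high; origin centre of its underside
- pliers: loose pliers with orange handles lying on the bench beside the box, about 190 mm long, 12 mm high; origin near their middle, on the bench
- pin (a point): middle of the stud's cross pin, 53.5 mm below the wing centre. Off the slot by over 0.1 rad it stops on the brass 0.5 to 2.5 mm in; in line, the stud can be pushed on to a hard bottom 10 to 12.5 mm in, turns clockwise only in the last 1.5 mm before that, a quarter turn to a stop; let go there it springs out 2.5 mm into a notch: locked. Spring: 3 N at first, 0.8 N more per mm

How it is judged:
On the way, in this order (a step that is already met when the one before it is completed fails the run):
1. the cover is shut on the box (value of joint lid below 0.03 rad), for 0.2 s.
2. the stud is pushed in through the slot, over 6.5 mm, the wing still within 0.9 rad of the box's x axis (value of joint lid below 0.03 rad and z of stud in the frame of stud_seat below 0.025 m and angle between the x axis of stud and the x axis of box, either way round below 0.9 rad), for 0.05 s.
At the end, for the whole second after the job is handed in: the cover is shut (lid angle below 0.03 rad) and the stud is locked: let go and at rest, the wing within 0.85 rad of the box's y axis, sprung back into the notch, so that it stays 5.5 to 8.6 mm in (further in, it only hangs under the lip, not locked) (value of joint lid below 0.03 rad and z of stud in the frame of stud_seat between 0.0229 and 0.026 m and angle between the x axis of stud and the y axis of box, either way round below 0.85 rad and angular speed of stud below 0.1 rad/s); the robot touches nothing.
It fails at once if the stud loads its receptacle with more than 40 N (contact force between stud and receptacle above 40 N).
It fails at once if a loose part or the pliers is moved by more than 15 mm (distance of any of bearing, collar, pliers from where it was at the start of the episode above 0.015 m).
It also fails if it takes over 72 s, if anything falls off the work surface, if the arm or the gripper's body presses on something with over 40 N, if the wrist force passes 120 N, or if a joint passes its speed limit or range.

ROBOT

A 6-joint arm with a two-finger parallel gripper is mounted at the origin on the work surface. World frame = base frame: x ahead of the robot, y to its left, z up, the work surface at z = 0. Lengths are in m, angles in rad, forces in N, time in s.
With the tool pointing down it reaches from about 0.35 to 0.875 m from the base axis. Payload 4.2 kg.
Tool frame: the origin (TCP) lies between the finger pads; the fingertips stand 14 mm ahead of it and the grasp point (between the pads) lies 5 mm behind it; z points along the fingers, y is the direction in which the jaws open and shut (so a half turn about z gives the same grasp; the last joint's range is limited). The gripper opens to 87 mm and grips with 3 to 60 N. Pads are 19 mm wide; open, the fingers measure 117 mm over their backs; the gripper's body (75 mm by 190 mm) begins 51 mm behind the grasp point.
Start: joints at [-1.043, 0.385, 0.008, 0, -1.194, -0.259], TCP at [0.166, -0.603, 0.201] pointing down, gripper open.
Joint ranges: [-3.14, 3.14], [-1.21, 2.06], [-1.07, 1.41], [-3.16, 2.05], [-2.99, -0.16], [-3.1, 3.1]. Speed limits (rad/s): [2.79, 2.79, 3.14, 3.14, 3.14, 3.14].

INTERFACE

Orientations are given as a unit quaternion [w, x, y, z].
In Python, from station import env gives the robot as it stands. The module is installed in compiled form; this text tells all that it offers.
- The arm moves only by the tool drive_tool, never from a script. Its argument "targets" is a list of rows, each a list of 3 entries, a list of its own where there are three numbers: the turn, a rotation vector about the tool's x, y, z in rad, then the shift along the tool's x, y, z in m, then the finger opening in m, from 0 to 0.087. In form: [[[rx, ry, rz], [dx, dy, dz], claw], ...]. A call has 1 to 20 rows; each row shifts and turns the commanded pose from where the row before left it, along the tool's axes as they then stand; what a row does not reach is not made up. A row lasts 1/12 s, in which the tool goes at most 41.7 mm and 7.16 degrees, less where a joint would pass 70% of its speed; a pose out of reach is approached as far as the arm can. A call is refused whole if a number of a shift passes 0.0417 or a number of a turn 0.125, either way. A call with a gripper value outside its range is refused whole. The fingers move at their own pace and stop on an object; "grip_force" is the grip in N (left out, the last holds). Time passes only in rows, so rows that do not move let the fingers close. It gives the time, the measured TCP pose, the force and the opening at its end, in the units of the state.
- env.observe(): the state, without advancing time (a new reading comes with each control period).
- env.grab_frame(name): name is "scene" or "top"; returns the picture (480x640x3 uint8, red, green, blue); there is no depth.
- env.camera_params(name): a dict with "intrinsics" (3x3 intrinsics, pixels), "R" (3x3) and "t" (3): a world point X has camera coordinates R X + t. Camera axes: x right, y down, z forward; pixel columns grow to the right and rows downward; lengths in m; the calibration is good to about 2 mm. A picture is of the moment at which its call begins. camera_params takes no time and is no camera call.
- env.close_job(): hands the job in, once; it reports no verdict.
The state is a dict: "t": time; "joint_pos": joint angles; "joint_vel": joint speeds; "joint_efforts": joint torques, N m; "tool_pos": TCP position; "eef_rot": TCP orientation; "ft_force": force on the tool from outside, world axes, zero at the start; "moment": the same for the moment, N m; "grip_width": finger opening in m.
Only numpy, scipy, OpenCV 4.12 (cv2) and the standard library are available. Lean on these libraries where they do the work, as an engineer would, in place of code of your own. Each camera call takes 0.05 s, during which the arm holds its last target.

## Working session

There is one attempt and no reset: what is moved stays moved. The work goes in short steps, Python scripts to look and compute and a tool call to move; the robot and the scene stay as the last step left them, time stands still between calls to the robot, and variables do not carry over. Pictures are saved under pics/ and viewed, and the job is handed in when it is done.

Besides the shell and the picture viewer there is one more tool, called after "Emit:" by a JSON object that holds its "method" and its "body". drive_tool: Moves the arm, as the interface text tells. Its arguments: {"type":"object","properties":{"targets":{"type":"array","items":{"type":"array"}},"grip_force":{"type":"number"}},"required":["targets"]}

```bash
mkdir -p pics; ls
python3 - <<'E'
from station import env
import cv2,numpy as np
np.set_printoptions(precision=4,suppress=True)
print(env.observe())
for n in("scene","top"):
    cv2.imwrite(f"pics/a_{n}.png",env.grab_frame(n)[:,:,::-1]); print(env.camera_params(n))
E
```

```text
pics
{'t': 0.0, 'joint_pos': array([-1.0434,  0.3855,  0.0066, -0.0005, -1.194 , -0.2586]), 'joint_vel': array([-0.0001,  0.0007, -0.0004, -0.0001,  0.0011, -0.0006]), 'joint_efforts': array([  0.0007, -39.067 ,  18.7405,   4.22  ,   0.0109,  -0.0002]), 'tool_pos': array([ 0.1658, -0.6019,  0.2001]), 'eef_rot': array([-0.0002, -0.1339,  0.991 ,  0.0011]), 'ft_force': array([ 1.0123, -0.5073,  0.4059]), 'moment': array([-0.0266,  0.0394, -0.0453]), 'grip_width': 0.0873341689514981}
{'intrinsics': array([[468.3324,   0.    , 322.1021],
       [  0.    , 468.3324, 244.9037],
       [  0.    ,   0.    ,   1.    ]]), 'R': array([[-0.8629,  0.5051,  0.0162],
       [ 0.3905,  0.6869, -0.6129],
       [-0.3207, -0.5225, -0.79  ]]), 't': array([ 0.4435, -0.1605,  1.1515])}
{'intrinsics': array([[438.5952,   0.    , 316.249 ],
       [  0.    , 438.5952, 241.5595],
       [  0.    ,   0.    ,   1.    ]]), 'R': array([[ 0.0282, -0.9994,  0.0179],
       [-0.9916, -0.0302, -0.1257],
       [ 0.1262, -0.0142, -0.9919]]), 't': array([0.0117, 0.5479, 0.7201])}
```

View pics/a_scene.png

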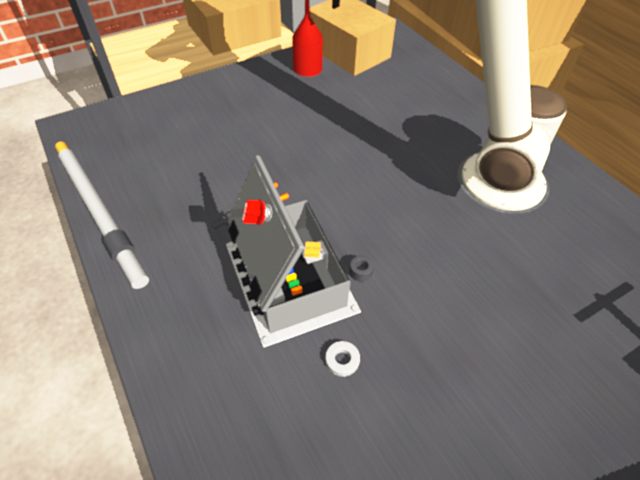

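View pics/a_top.png

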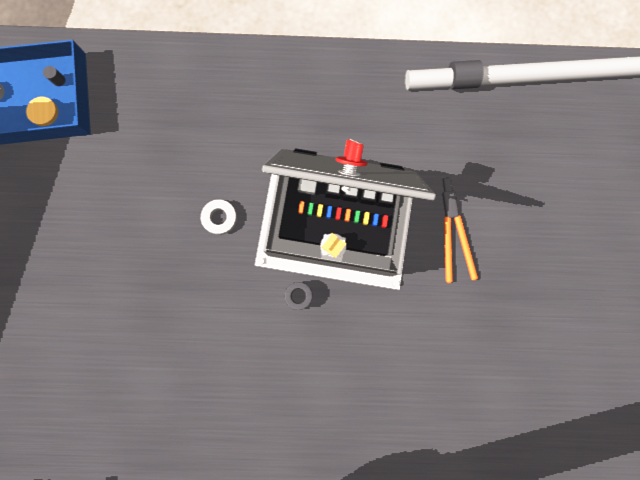

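The scene picture shows the cover open at about 1.2–1.5 rad with the red stud at (255,211). The top picture shows the box around (335,230), brass at (334,244), bearing (219,217), collar (298,295) and pliers (457,235). I'll zoom in.

Run:
```python
import cv2
a=cv2.imread("pics/a_top.png"); cv2.imwrite("pics/b_box.png",cv2.resize(a[135:300,240:440],None,fx=4,fy=3.6*4/3.6,interpolation=cv2.INTER_CUBIC)[:600*2][:660])
cv2.imwrite("pics/b_box.png",cv2.resize(a[140:290,245:440],None,fx=4,fy=4,interpolation=cv2.INTER_CUBIC))
cv2.imwrite("pics/b_brass.png",cv2.resize(a[225:265,310:360],None,fx=14,fy=14,interpolation=cv2.INTER_CUBIC))
```

```text
(no output)
```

View pics/b_box.png

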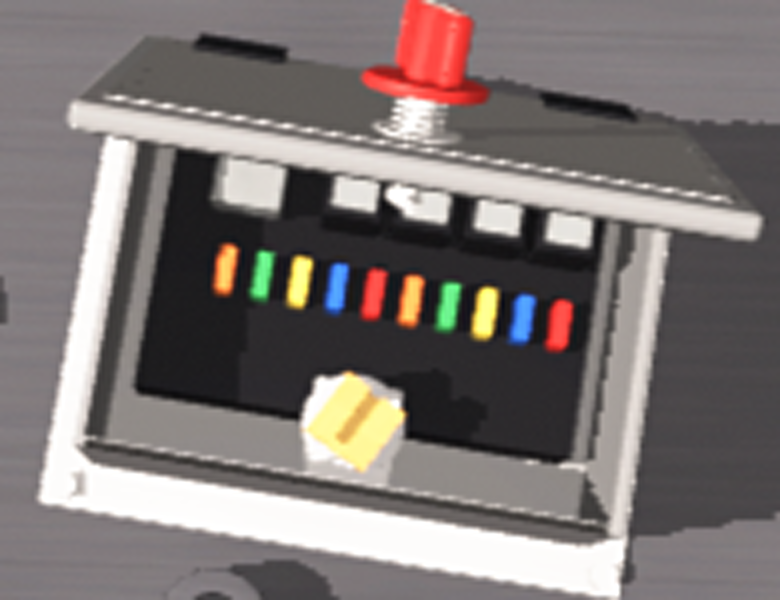

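View pics/b_brass.png

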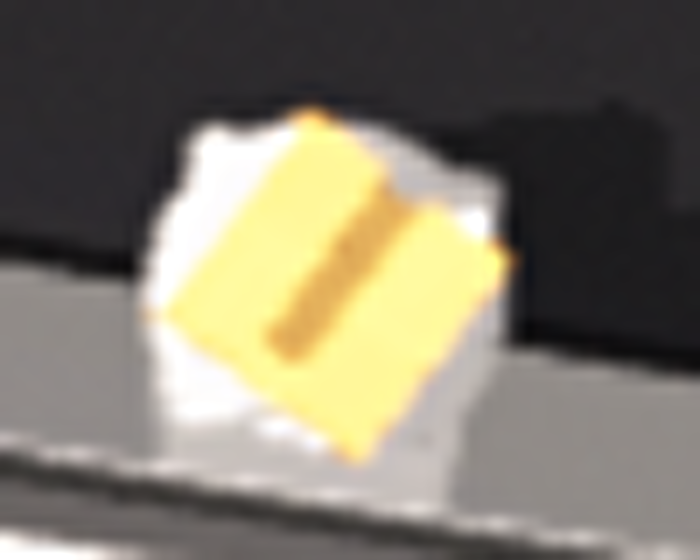

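```bash
cat > h.py <<'E'
import numpy as np,cv2
from station import env
np.set_printoptions(precision=4,suppress=True)
def ray(n,uv):
    p=env.camera_params(n);K,R,t=map(np.array,(p["intrinsics"],p["R"],p["t"]))
    d=R.T@np.linalg.inv(K)@np.array([uv[0],uv[1],1.]);return -R.T@t,d
def onz(n,uv,z):
    c,d=ray(n,uv);return c+d*(z-c[2])/d[2]
def proj(n,X):
    p=env.camera_params(n);x=p["intrinsics"]@(p["R"]@np.array(X)+p["t"]);return x[:2]/x[2]
E
python3 - <<'E'
from h import *
a=cv2.imread("pics/a_top.png");h=cv2.cvtColor(a,cv2.COLOR_BGR2HSV)
m=cv2.inRange(h,(12,60,120),(35,255,255));m[:, :310]=0;m[:,360:]=0;m[:228]=0;m[265:]=0
cs,_=cv2.findContours(m,0,2);c=max(cs,key=cv2.contourArea);r=cv2.minAreaRect(c);print(r)
b=cv2.boxPoints(r);print("brass",onz("top",r[0],.09),[onz("top",q,.09)[:2] for q in b])
for off in (280,350,395,200),:
    A=onz("top",(310+280/14-.5,225+350/14-.5),.09);B=onz("top",(310+395/14-.5,225+200/14-.5),.09);print("slot ang world",np.arctan2(*(B-A)[1::-1]),A,B)
L=onz("top",(255,265),.004);Rr=onz("top",(400.7,287.3),.004)
yd=(L-Rr)[:2];print("plate",L,Rr,np.linalg.norm(yd),"yaw",np.arctan2(yd[1],yd[0])-np.pi/2)
yaw=np.arctan2(yd[1],yd[0])-np.pi/2
x=np.array([np.cos(yaw),np.sin(yaw)]);c=(L+Rr)[:2]/2+x*.1;print("box centre",c,"seat",c-.05*x)
E
```

```text
((333.1800231933594, 244.75999450683594), (19.200000762939453, 18.600000381469727), 36.869895935058594)
brass [0.5359 0.0014 0.09  ] [array([0.5326, 0.0225]), array([0.5571, 0.0053]), array([ 0.5393, -0.0196]), array([ 0.515 , -0.0024])]
slot ang world -0.6251872429849116 [0.5282 0.0071 0.09  ] [ 0.5458 -0.0056  0.09  ]
plate [0.506  0.1347 0.004 ] [ 0.474  -0.1247  0.004 ] 0.26141626292147646 yaw -0.12255572788382385
box centre [ 0.5893 -0.0072] seat [ 0.5396 -0.0011]
```

Run:
```python
from h import *
for z in(.0745,.09): print("brass",z,onz("top",(333.2,244.8),z))
yaw=-.1226;x=np.array([np.cos(yaw),np.sin(yaw),0]);y=np.array([-x[1],x[0],0]);z=np.array([0,0,1.])
C=np.array([.5893,-.0072,0]);H=C+.08*x+.09*z
# side: inner/outer edge corners in top view
for name,uv,s in(("L out",(245+68/4,140+103/4),1),("L in",(245+72/4,140+130/4),1),("R out",(245+763/4,140+213/4),-1),("R in",(245+755/4,140+240/4),-1)):
    c,d=ray("top",uv)
    P0=H+s*.112*y; t=((P0-c)@y)/(d@y); P=c+d*t-P0
    # one-view: P in side plane
    print(name,"x",P@x,"z",P@z,"r",np.hypot(P@x,P@z),"ang",np.arctan2(P@z,-P@x))
    # also from distance constraint: plane-free; find theta with |proj - uv| min
    best=min(((np.linalg.norm(proj("top",P0+.166*(-np.cos(th)*x+np.sin(th)*z)+(.01 if"out"in name else 0)*(np.sin(th)*x+np.cos(th)*z))-uv),th)for th in np.arange(.5,2,.01)));print(best)
for th in(1.1,1.2,1.3,1.4,1.5):
  print(th,[proj("scene",H+s*.112*y+.166*(-np.cos(th)*x+np.sin(th)*z)).round() for s in(1,-1)],[proj("scene",H+s*.112*y).round() for s in(1,-1)])
print([proj("top",C-.1*x+s*.13*y) for s in (1,-1)],[proj("scene",C-.1*x+s*.13*y) for s in (1,-1)],[proj("scene",C+.1*x+s*.13*y) for s in (1,-1)])
```

```text
brass 0.0745 [0.5378 0.0006 0.0745]
brass 0.09 [0.5359 0.0014 0.09  ]
L out x -0.06686057918523419 z 0.15092631545327692 r 0.16507298308713944 ang 1.153777602656818
(np.float64(0.6206641977426208), np.float64(1.0900000000000005))
L in x -0.07045298879099478 z 0.13273358356631823 r 0.15027251191066457 ang 1.0828251334191008
(np.float64(1.8740865254524568), np.float64(1.1000000000000005))
R out x -0.06749337727999619 z 0.148816176745841 r 0.16340627416935155 ang 1.145006402404763
(np.float64(0.6846152592501906), np.float64(1.0900000000000005))
R in x -0.075040714871763 z 0.14291741647150255 r 0.16142024909952946 ang 1.0872995691224236
(np.float64(0.9802450944119616), np.float64(1.0900000000000005))
1.1 [array([306., 246.]), array([259., 155.])] [array([267., 312.]), array([230., 221.])]
1.2 [array([297., 247.]), array([250., 154.])] [array([267., 312.]), array([230., 221.])]
1.3 [array([287., 248.]), array([241., 154.])] [array([267., 312.]), array([230., 221.])]
1.4 [array([276., 249.]), array([232., 155.])] [array([267., 312.]), array([230., 221.])]
1.5 [array([265., 252.]), array([223., 156.])] [array([267., 312.]), array([230., 221.])]
[array([255.6604, 265.1955]), array([399.8337, 287.2684])] [array([360.1398, 310.7368]), array([309.6723, 218.2926])] [array([263.3199, 347.3455]), array([224.1752, 245.0202])]
```

Run:
```python
import cv2
a=cv2.imread("pics/a_scene.png"); cv2.imwrite("pics/b_sc.png",cv2.resize(a[145:295,200:395],None,fx=4,fy=4,interpolation=cv2.INTER_CUBIC))
```

```text
(no output)
```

View pics/b_sc.png

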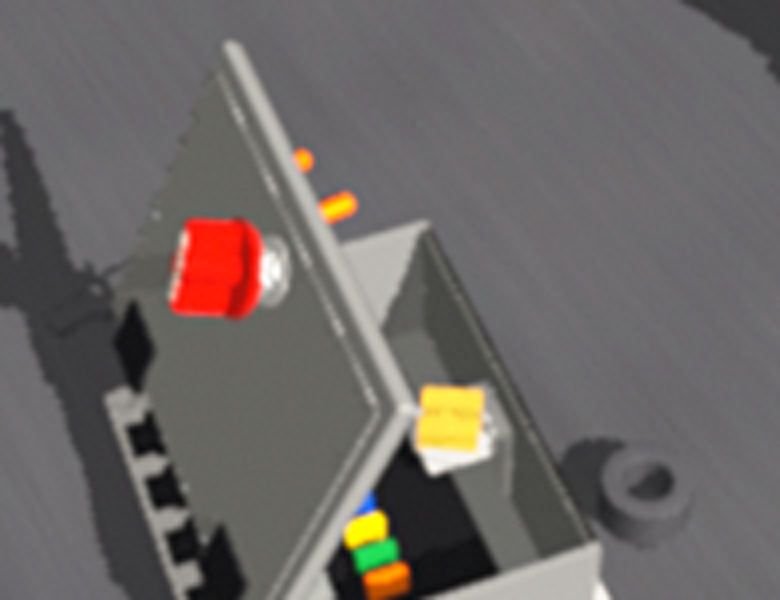

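Both views agree on a lid angle of about 1.09 rad and a box yaw of −0.123. The slot lies at about −0.62 rad in the world frame. Next I move above and behind the cover with the fingers shut.

Emit:
{"method": "drive_tool", "body": {"targets": [[[0, 0, 0], [-0.02, 0.013, -0.02], 0], [[0, 0, 0], [-0.0303, 0.0198, -0.02], 0], [[0, 0, 0], [-0.0303, 0.0198, -0.02], 0], [[0, 0, 0], [-0.0303, 0.0198, -0.02], 0], [[0, 0, 0], [-0.0303, 0.0198, -0.02], 0], [[0, 0, 0], [-0.0303, 0.0198, -0.02], 0], [[0, 0, 0], [-0.0303, 0.0198, 0], 0], [[0, 0, 0], [-0.0303, 0.0198, 0], 0], [[0, 0, 0], [-0.0303, 0.0198, 0], 0], [[0, 0, 0], [-0.0303, 0.0198, 0], 0], [[0, 0, 0], [-0.0303, 0.0198, 0], 0], [[0, 0, 0], [-0.0303, 0.0198, 0], 0], [[0, 0, 0], [-0.0303, 0.0198, 0], 0], [[0, 0, 0], [-0.0303, 0.0198, 0], 0], [[0, 0, 0], [-0.0303, 0.0198, 0], 0], [[0, 0, 0], [-0.0303, 0.0198, 0], 0], [[0, 0, 0], [-0.0303, 0.0198, 0], 0], [[0, 0, 0], [-0.0303, 0.0198, 0], 0], [[0, 0, 0], [-0.0303, 0.0198, 0], 0], [[0, 0, 0], [-0.0303, 0.0198, 0], 0]], "grip_force": 20}}

```text
t: 1.77
tool_pos: [0.6376, -0.0675, 0.3206]
eef_rot: [-0.0, -0.134, 0.991, 0.0]
ft_force: [-0.1, -0.6, 0.1]
grip_width: 0.0004
```

Emit:
{"method": "drive_tool", "body": {"targets": [[[0, 0, -0.12], [0, 0, 0], 0], [[0, 0, -0.12], [0, 0, 0], 0], [[0, 0, -0.12], [0, 0, 0], 0], [[0, 0, -0.12], [0, 0, 0], 0], [[0, 0, -0.12], [0, 0, 0], 0], [[0, 0, -0.12], [0, 0, 0], 0], [[0, 0, -0.12], [0, 0, 0], 0], [[0, 0, -0.12], [0, 0, 0], 0], [[0, 0, -0.12], [0, 0, 0], 0], [[0, 0, -0.12], [0, 0, 0], 0], [[0, 0, -0.12], [0, 0, 0], 0], [[0, 0, -0.12], [0, 0, 0], 0], [[0, 0, -0.12], [0, 0, 0], 0], [[0, 0, -0.12], [0, 0, 0], 0], [[0, 0, -0.12], [0, 0, 0], 0], [[0, 0, -0.12], [0, 0, 0], 0], [[0, 0, -0.12], [0, 0, 0], 0], [[0, 0, -0.12], [0, 0, 0], 0], [[0, 0, -0.12], [0, 0, 0], 0], [[0, 0, -0.12], [0, 0, 0], 0]]}}

```text
t: 3.43
tool_pos: [0.6367, -0.069, 0.3204]
eef_rot: [0.0, 0.973, -0.231, -0.001]
ft_force: [0.0, 0.1, 0.8]
grip_width: 0.0005
```

Emit:
{"method": "drive_tool", "body": {"targets": [[[0, 0, -0.12], [0, 0, 0], 0], [[0, 0, -0.12], [0, 0, 0], 0], [[0, 0, -0.11], [0, 0, 0], 0], [[0, 0, 0], [0, 0, 0], 0]]}}

```text
t: 3.77
tool_pos: [0.6367, -0.069, 0.3204]
eef_rot: [-0.0, 0.998, -0.06, -0.001]
ft_force: [-0.5, -0.3, -0.3]
grip_width: 0.0006
```

```bash
cat >> h.py <<'E'
from scipy.spatial.transform import Rotation as Ro
def st(tgt=None):
    o=env.observe();q=o["eef_rot"];R=Ro.from_quat([q[1],q[2],q[3],q[0]]).as_matrix()
    print("t",o["t"],"tcp",o["tool_pos"],"xang",np.arctan2(R[1,0],R[0,0]),"zt",R[:,2],"F",o["ft_force"],"M",o["moment"],"w",o["grip_width"],"q",o["joint_pos"])
    if tgt is not None: print("shift tool",R.T@(np.array(tgt)-o["tool_pos"]))
    return o,R
E
python3 -c "
from h import *
st([.637,-.0685,.234])"
```

```text
t 3.7667 tcp [ 0.6367 -0.069   0.3204] xang -0.120979788792624 zt [-0.0013  0.0002 -1.    ] F [-0.5315 -0.3235 -0.2934] M [-0.0677  0.1581 -0.0646] w 0.0005952276591107044 q [ 0.144   0.3634  0.2678 -0.0003 -1.4765  1.3058]
shift tool [ 0.0003 -0.0005  0.0864]
```

Emit:
{"method": "drive_tool", "body": {"targets": [[[0, 0, 0], [0, 0, 0.029], 0], [[0, 0, 0], [0, 0, 0.029], 0], [[0, 0, 0], [0, 0, 0.028], 0], [[0, 0, 0], [-0.008, 0, 0], 0], [[0, 0, 0], [-0.008, 0, 0], 0], [[0, 0, 0], [-0.007, 0, 0], 0], [[0, 0, 0], [-0.007, 0, 0], 0], [[0, 0, 0], [-0.007, 0, 0], 0], [[0, 0, 0], [-0.0063, 0, 0.004], 0], [[0, 0, 0], [-0.0063, 0, 0.004], 0], [[0, 0, 0], [-0.0058, 0, 0.0045], 0], [[0, 0, 0], [-0.0058, 0, 0.0045], 0]]}}

```text
t: 4.77
tool_pos: [0.5755, -0.0615, 0.2178]
eef_rot: [-0.0, 0.998, -0.061, -0.0]
ft_force: [0.5, -0.8, 0.3]
grip_width: 0.0004
```

Run:
```python
from h import *
st()
cv2.imwrite("pics/c.png",env.grab_frame("scene")[120:330,170:450,::-1].repeat(2,0).repeat(2,1))
```

```text
t 4.7667 tcp [ 0.5755 -0.0615  0.2178] xang -0.12290432196176905 zt [-0.0001  0.0001 -1.    ] F [ 0.5203 -0.84    0.283 ] M [-0.1227  0.1302 -0.0054] w 0.0004021376766642124 q [ 0.1732  0.2949 -0.0827 -0.0001 -1.1933  1.2747]
```

View pics/c.png

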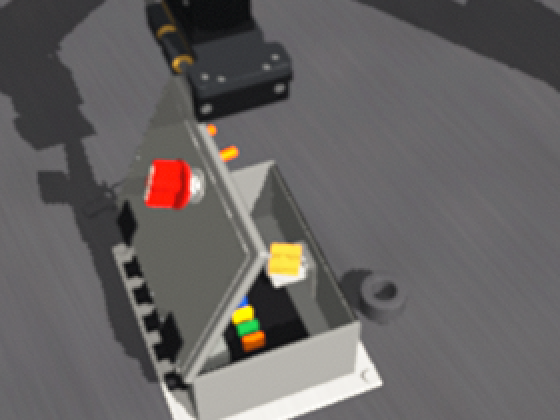

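Run:
```python
from h import *
cv2.imwrite("pics/d.png",cv2.resize(env.grab_frame("top")[110:300,230:450,::-1],None,fx=3,fy=3))
print(proj("top",[.5755,-.0615,.2038]),proj("scene",[.5755,-.0615,.2038]),proj("scene",[.5755,-.0615,.27]))
```

```text
[385.2195 207.0503] [276.9357 187.4223] [274.5703 159.4147]
```

View pics/d.png

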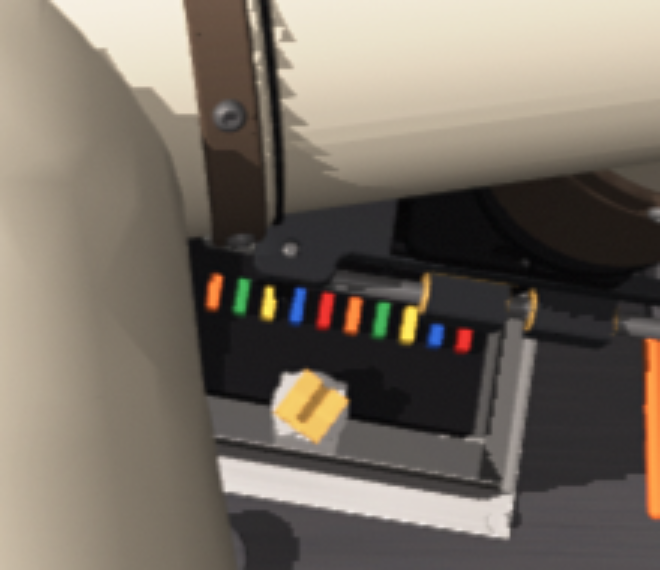

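Run:
```python
from h import *
a=env.grab_frame("scene")[:,:,::-1];cv2.imwrite("pics/e_full.png",a)
b=cv2.imread("pics/a_scene.png")
cv2.imwrite("pics/e.png",np.hstack([cv2.resize(i[110:330,200:330],None,fx=2.7,fy=2.7,interpolation=cv2.INTER_CUBIC) for i in(b,a)]))
```

```text
(no output)
```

View pics/e.png

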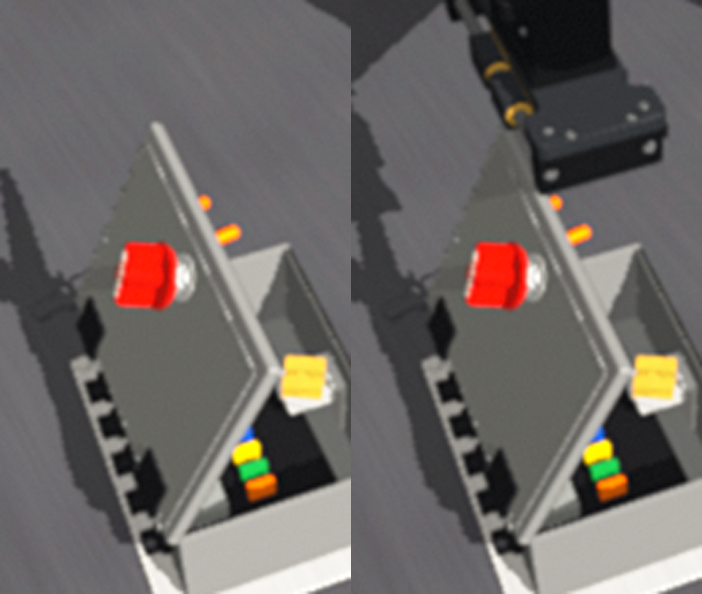

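View pics/e_full.png

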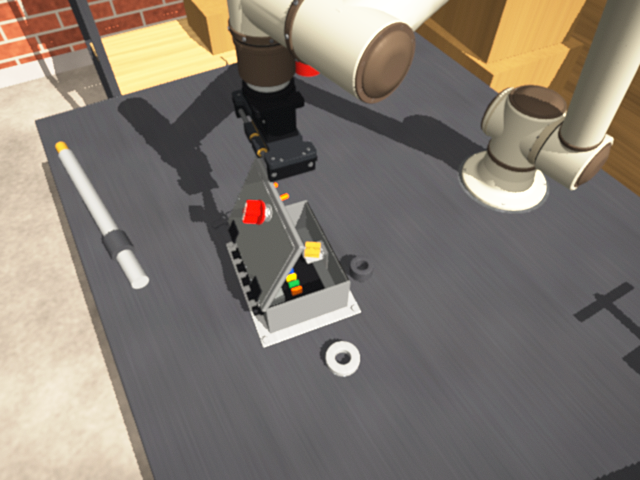

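Run:
```python
from h import *
T=np.array([.5755,-.0615,.2178]);yaw=-.1229;x=np.array([np.cos(yaw),np.sin(yaw),0]);y=np.array([-x[1],x[0],0]);z=np.array([0,0,1.])
for a in(1,-1):
  for b in (1,-1): print("body",a,b,proj("scene",T+a*.0375*x+b*.095*y+.056*z),proj("top",T+a*.0375*x+b*.095*y+.056*z))
for a in(1,-1):
  for b in (1,-1): print("tip",a,b,proj("scene",T+a*.0095*x+b*.015*y-.014*z),proj("scene",T+a*.0095*x+b*.015*y+.05*z))
yawb=-.1226
H=np.array([.6687,-.017,.09])
for th in(.75,.8,.9,1.,1.1): print(th,[proj("scene",H+s*.112*y+.166*(-np.cos(th)*x+np.sin(th)*z)+o*.01*(np.sin(th)*x+np.cos(th)*z)).round(1) for s in(1,-1) for o in (0,1)])
print("hinge",[proj("scene",H+s*.112*y) for s in(1,-1)])
```

```text
body 1 1 [272.3241 202.5924] [321.243  152.9135]
body 1 -1 [236.1153 129.4399] [477.6491 176.8455]
body -1 1 [317.2392 189.2691] [311.7678 213.6145]
body -1 -1 [276.215  119.4374] [471.0491 238.0185]
tip 1 1 [274.7666 194.5005] [272.312  167.5691]
tip 1 -1 [269.1215 183.354 ] [266.3589 156.2804]
tip -1 1 [284.8617 191.5487] [283.0754 164.5928]
tip -1 -1 [279.0497 180.5239] [276.9327 153.4348]
0.75 [array([332.7, 250.7]), array([329. , 249.3]), array([284. , 162.8]), array([280.3, 160.8])]
0.8 [array([329.5, 249.6]), array([325.5, 248.3]), array([280.9, 161.2]), array([277. , 159.4])]
0.9 [array([322.5, 247.8]), array([317.9, 246.9]), array([274.2, 158.5]), array([269.9, 157. ])]
1.0 [array([314.5, 246.7]), array([309.5, 246.2]), array([266.8, 156.3]), array([262.2, 155.2])]
1.1 [array([305.9, 246.3]), array([300.4, 246.2]), array([258.9, 154.9]), array([253.9, 154.2])]
hinge [array([266.5697, 311.5326]), array([229.7078, 220.9863])]
```

Run:
```python
from h import *
a=env.grab_frame("top")[:,:,::-1];cv2.imwrite("pics/f_full.png",a)
```

```text
(no output)
```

View pics/f_full.png

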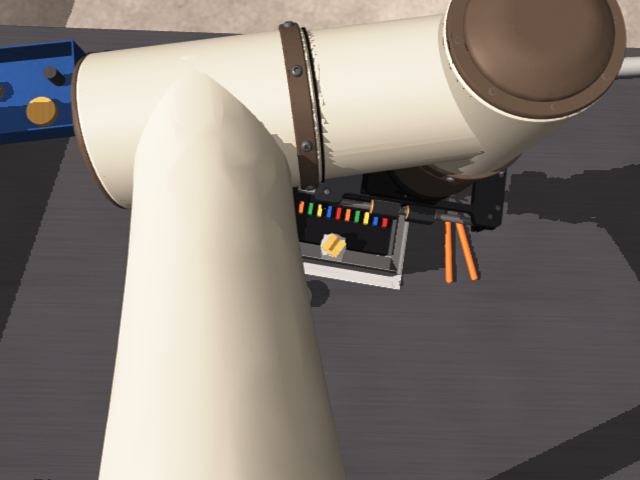

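Run:
```python
from h import *
from scipy.optimize import least_squares
T0=np.array([.5755,-.0615,.2738]);yaw=-.1229;x=np.array([np.cos(yaw),np.sin(yaw),0]);y=np.array([-x[1],x[0],0])
def f(p,full=False):
    T=T0+p[:3];L=p[3]
    r=[proj("scene",T+.0375*x+L*y)-(270,180),proj("scene",T-.0375*x+L*y)-(316,167),proj("top",T-.0375*x-L*y)-(500,228),proj("top",T-.0375*x+L*y)-(316,201)]
    return np.ravel(r)
s=least_squares(f,[0,0,0,.095]);print(s.x,s.fun)
def tri(a,b):
    c1,d1=ray("scene",a);c2,d2=ray("top",b);k=np.linalg.lstsq(np.c_[d1,-d2],c2-c1,rcond=None)[0];p,q=c1+k[0]*d1,c2+k[1]*d2;return (p+q)/2,np.linalg.norm(p-q)
print(tri((316,167),(316,201)),tri((313,252),(333.2,244.8)))
```

```text
[ 0.0032 -0.0076  0.0484  0.1004] [-2.985  -0.2001 -1.4757 -0.6302 -0.3121  2.0374 -1.6331  0.6512]
(array([0.5532, 0.0346, 0.321 ]), np.float64(0.004037309456029895)) (array([0.5383, 0.0008, 0.0596]), np.float64(0.0031366199338323662))
```

Emit:
{"method": "drive_tool", "body": {"targets": [[[0, 0, 0], [0, 0, -0.035], 0], [[0, 0, 0], [-0.01, -0.03, -0.02], 0], [[0, 0, 0], [-0.01, -0.04, 0], 0], [[0, 0, 0], [-0.01, -0.04, 0], 0], [[0, 0, 0], [-0.01, -0.04, 0], 0], [[0, 0, 0], [-0.01, -0.04, 0], 0], [[0, 0, 0], [-0.01, -0.04, 0], 0], [[0, 0, 0], [-0.01, -0.04, 0], 0], [[0, 0, 0], [-0.01, -0.04, 0], 0], [[0, 0, 0], [-0.01, -0.04, 0], 0], [[0, 0, 0], [0, 0, 0], 0]]}}

```text
t: 5.88
tool_pos: [0.5293, 0.3033, 0.2721]
eef_rot: [-0.001, 0.998, -0.058, 0.0]
ft_force: [-0.5, -0.0, 1.2]
grip_width: 0.0004
```

Run:
```python
from h import *
o,R=st();T=o["tool_pos"]
for n in("scene","top"):
  a=env.grab_frame(n)[:,:,::-1].copy();print(proj(n,T),proj(n,T-[0,0,.014]))
  u=proj(n,T-[0,0,.014]).astype(int);cv2.circle(a,tuple(int(i) for i in u),3,(0,255,0),1)
  cv2.imwrite(f"pics/g_{n}.png",a)
```

```text
t 5.8833 tcp [0.5293 0.3033 0.2721] xang -0.1165855097569813 zt [ 0.0004  0.0013 -1.    ] F [-0.4992 -0.0321  1.1538] M [-0.1281  0.0559 -0.0209] w 0.00043017682651390224 q [ 0.7851  0.3203  0.0889 -0.0007 -1.3382  0.6693]
[433.3021 312.5383] [431.1444 317.8181]
[ 83.8467 224.1945] [ 89.7667 226.1181]
```

View pics/g_scene.png

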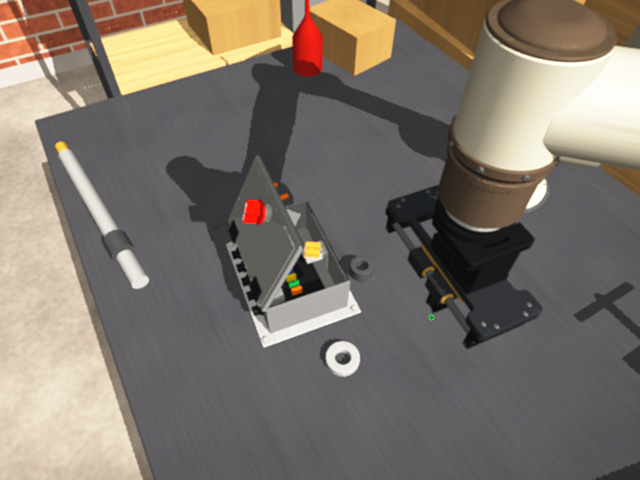

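Run:
```python
import cv2
a=cv2.imread("pics/g_scene.png");cv2.imwrite("pics/g2.png",cv2.resize(a[240:360,380:540],None,fx=5,fy=5,interpolation=cv2.INTER_CUBIC))
```

```text
(no output)
```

View pics/g2.png

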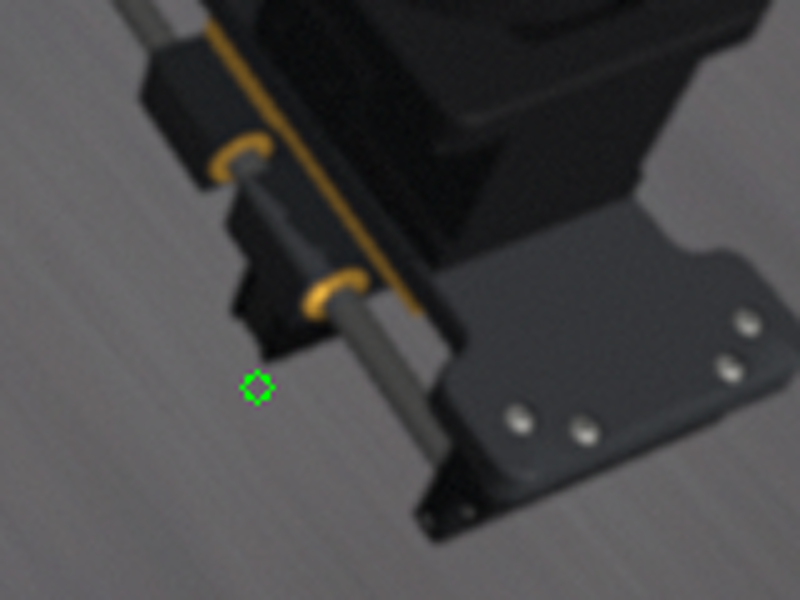

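View pics/g_top.png

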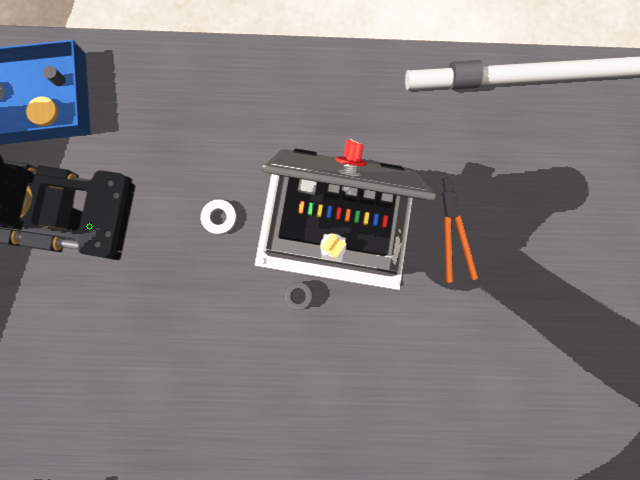

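Emit:
{"method": "drive_tool", "body": {"targets": [[[0, 0, 0], [0, 0, 0.03], 0], [[0, 0, 0], [0, 0, 0.03], 0], [[0, 0, 0], [0, 0, 0.03], 0], [[0, 0, 0], [0, 0, 0.03], 0], [[0, 0, 0], [0, 0, 0.03], 0], [[0, 0, 0], [0, 0, 0.03], 0], [[0, 0, 0], [0, 0, 0.03], 0], [[0, 0, 0], [0, 0, 0.01], 0], [[0, 0, 0], [0, 0, 0], 0]]}}

```text
t: 6.73
tool_pos: [0.5287, 0.2944, 0.0505]
eef_rot: [0.002, 0.998, -0.062, -0.002]
ft_force: [-0.0, 0.4, -0.2]
grip_width: 0.0006
```

Run:
```python
from h import *
o,R=st();T=o["tool_pos"]
for n in("scene",):
  a=env.grab_frame(n)[:,:,::-1].copy();print(proj(n,T),proj(n,T-[0,0,.014]))
  u=proj(n,T-[0,0,.014]).astype(int);cv2.circle(a,tuple(int(i) for i in u),3,(0,255,0),1)
  cv2.imwrite(f"pics/i_{n}.png",cv2.resize(a[260:410,320:520],None,fx=4,fy=4))
```

```text
t 6.7333 tcp [0.5287 0.2944 0.0505] xang -0.12456334228022853 zt [-0.0046 -0.0043 -1.    ] F [-0.0099  0.4293 -0.1599] M [-0.1095  0.1205  0.0038] w 0.0005903877089959705 q [ 0.7752  0.4969 -0.2253 -0.0003 -0.8549  0.6712]
[403.3997 374.0274] [402.1415 377.2679]
```

View pics/i_scene.png

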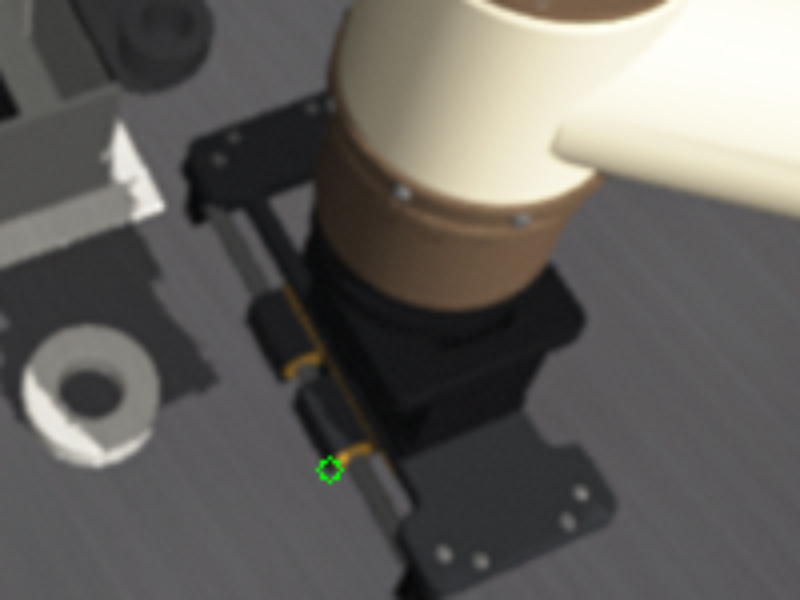

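Emit:
{"method": "drive_tool", "body": {"targets": [[[0, 0, 0], [0, 0, 0.01], 0], [[0, 0, 0], [0, 0, 0.01], 0], [[0, 0, 0], [0, 0, 0.005], 0], [[0, 0, 0], [0, 0, 0.004], 0], [[0, 0, 0], [0, 0, 0.003], 0], [[0, 0, 0], [0, 0, 0.003], 0], [[0, 0, 0], [0, 0, 0.002], 0]]}}

```text
t: 7.37
tool_pos: [0.5298, 0.2969, 0.016]
eef_rot: [-0.0, 0.998, -0.061, 0.0]
ft_force: [-0.8, -0.2, 0.2]
grip_width: 0.0007
```

Emit:
{"method": "drive_tool", "body": {"targets": [[[0, 0, 0], [0, 0, 0.002], 0], [[0, 0, 0], [0, 0, 0.002], 0]]}}

```text
t: 7.53
tool_pos: [0.5299, 0.2969, 0.0122]
eef_rot: [-0.0, 0.998, -0.061, 0.0]
ft_force: [-0.5, 0.7, 0.0]
grip_width: 0.0003
```

Run:
```python
from h import *
o,R=st();T=o["tool_pos"]
for n in("scene",):
  a=env.grab_frame(n)[:,:,::-1].copy();print(proj(n,T),proj(n,T-[0,0,.014]))
  u=proj(n,T-[0,0,.014]).astype(int);cv2.circle(a,tuple(int(i) for i in u),3,(0,255,0),1)
  cv2.imwrite(f"pics/j_{n}.png",cv2.resize(a[260:410,320:520],None,fx=4,fy=4))
```

```text
t 7.5333 tcp [0.5299 0.2969 0.0122] xang -0.1226892228017754 zt [ 0.0004  0.0003 -1.    ] F [-0.5234  0.675   0.0381] M [-0.0807  0.1298 -0.0559] w 0.0002633882960082093 q [ 0.777   0.5453 -0.258   0.0001 -0.767   0.671 ]
[400.3439 384.2334] [399.1699 387.2259]
```

View pics/j_scene.png

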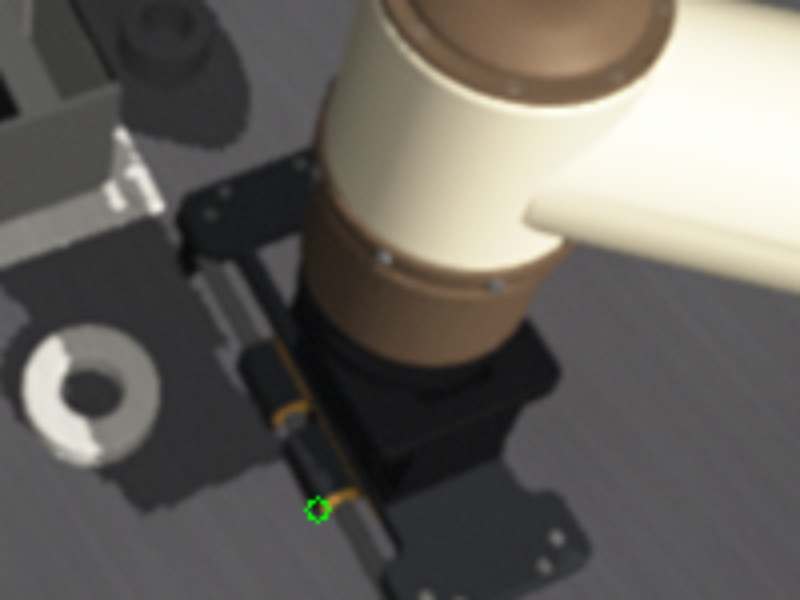

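Emit:
{"method": "drive_tool", "body": {"targets": [[[0, 0, 0], [0, 0, 0.003], 0], [[0, 0, 0], [0, 0, 0.003], 0]]}}

```text
t: 7.75
tool_pos: [0.53, 0.297, 0.0062]
eef_rot: [-0.0, 0.998, -0.061, 0.0]
ft_force: [-0.6, 0.4, -0.2]
grip_width: 0.0006
```

Emit:
{"method": "drive_tool", "body": {"targets": [[[0, 0, 0], [0, 0, 0.003], 0], [[0, 0, 0], [0, 0, 0.003], 0]]}}

```text
t: 7.92
tool_pos: [0.5297, 0.2968, -0.0002]
eef_rot: [0.0, 0.998, -0.061, -0.0]
ft_force: [-0.9, 0.1, 0.3]
grip_width: 0.0007
```

Emit:
{"method": "drive_tool", "body": {"targets": [[[0, 0, 0], [0, 0, 0.003], 0], [[0, 0, 0], [0, 0, 0.003], 0]]}}

```text
t: 8.08
tool_pos: [0.5297, 0.2967, -0.0062]
eef_rot: [0.0, 0.998, -0.061, -0.0]
ft_force: [0.5, -0.6, -0.1]
grip_width: 0.0001
```

Emit:
{"method": "drive_tool", "body": {"targets": [[[0, 0, 0], [0, 0, 0.003], 0], [[0, 0, 0], [0, 0, 0.003], 0], [[0, 0, 0], [0, 0, 0.003], 0]]}}

```text
t: 8.33
tool_pos: [0.5298, 0.2968, -0.0152]
eef_rot: [0.0, 0.998, -0.061, -0.0]
ft_force: [0.1, 0.3, 0.3]
grip_width: 0.0002
```

Emit:
{"method": "drive_tool", "body": {"targets": [[[0, 0, 0], [0, 0, 0.003], 0], [[0, 0, 0], [0, 0, 0.002], 0]]}}

```text
t: 8.5
tool_pos: [0.5296, 0.2967, -0.0203]
eef_rot: [0.0, 0.998, -0.061, -0.0]
ft_force: [0.2, 0.1, 0.1]
grip_width: 0.0001
```

Emit:
{"method": "drive_tool", "body": {"targets": [[[0, 0, 0], [0, 0, 0.002], 0], [[0, 0, 0], [0, 0, 0.002], 0]]}}

```text
t: 8.67
tool_pos: [0.5297, 0.2967, -0.0211]
eef_rot: [0.001, 0.998, -0.061, -0.0]
ft_force: [-10.3, -3.7, 28.3]
grip_width: 0.0002
```

Emit:
{"method": "drive_tool", "body": {"targets": [[[0, 0, 0], [0, 0, 0.002], 0], [[0, 0, 0], [0, 0, 0.002], 0]]}}

```text
t: 8.83
tool_pos: [0.5298, 0.2967, -0.0212]
eef_rot: [0.001, 0.998, -0.06, 0.0]
ft_force: [-16.7, -4.5, 49.2]
grip_width: 0.0004
```

Emit:
{"method": "drive_tool", "body": {"targets": [[[0, 0, 0], [0, 0, -0.01], 0], [[0, 0, 0], [0, 0, -0.03], 0], [[0, 0, 0], [0, 0, -0.04], 0], [[0, 0, 0], [0, 0, -0.04], 0], [[0, 0, 0], [0, 0, -0.04], 0], [[0, 0, 0], [0, 0, -0.04], 0], [[0, 0, 0], [0, 0, -0.04], 0], [[0, 0, 0], [0.0, 0, -0.03], 0], [[0, 0, 0], [0.0, 0, -0.02], 0], [[0, 0, 0], [0, 0, 0], 0], [[0, 0, 0], [0, 0, 0], 0]]}}

```text
t: 9.75
tool_pos: [0.53, 0.2971, 0.2635]
eef_rot: [-0.001, 0.998, -0.061, 0.001]
ft_force: [-0.2, -0.2, 0.1]
grip_width: 0.0004
```

Run:
```python
from h import *
o,R=st();T=o["tool_pos"]-[0,0,-.0205]
n="scene"
a=env.grab_frame(n)[:,:,::-1].copy()
s=5;x0,y0=370,200
b=cv2.resize(a[y0:y0+110,x0:x0+160],None,fx=s,fy=s,interpolation=cv2.INTER_CUBIC)
cv2.imwrite("pics/k0.png",b)
for sx in(1,-1):
  for sy in(1,-1):
    u=(proj(n,T+R@[.0095*sx,.015*sy,0])-[x0-.5,y0-.5])*s;cv2.circle(b,tuple(int(i) for i in u),3,(0,255,0),1);print(sx,sy,u)
cv2.imwrite("pics/k.png",b)
```

```text
t 9.75 tcp [0.53   0.2971 0.2635] xang -0.12293173580185299 zt [ 0.0021  0.0025 -1.    ] F [-0.1557 -0.2097  0.0996] M [-0.1039  0.2038  0.0297] w 0.00043768809008348786 q [ 0.7769  0.3184  0.0652 -0.0004 -1.3144  0.671 ]
1 1 [249.3791 490.8588]
1 -1 [310.2136 584.8807]
-1 1 [312.2065 466.816 ]
-1 -1 [374.3166 559.3938]
```

View pics/k.png

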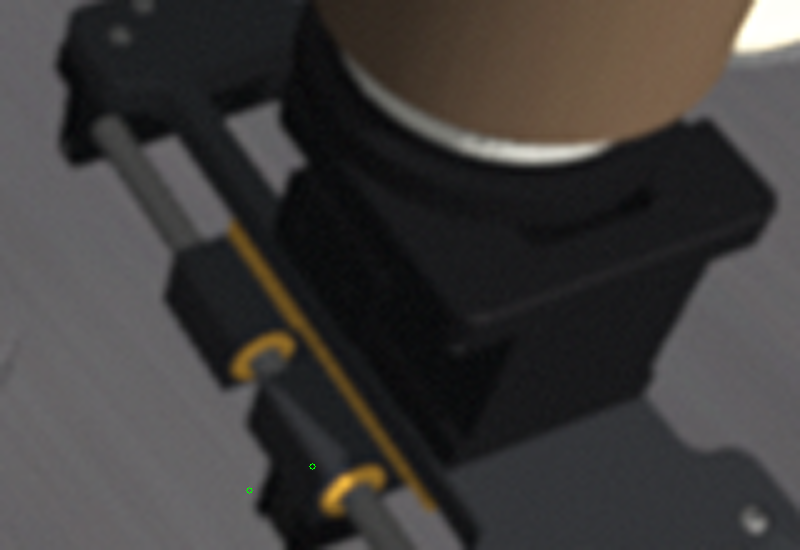

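Run:
```python
from h import *
o,R=st();T=o["tool_pos"]-[0,0,-.0205]
n="scene"
a=env.grab_frame(n)[:,:,::-1].copy()
s=8;x0,y0=400,270
b=cv2.resize(a[y0:y0+70,x0:x0+80],None,fx=s,fy=s,interpolation=cv2.INTER_CUBIC)
b=np.clip(b.astype(float)*1.8,0,255).astype(np.uint8)
for sx in(1,-1):
  for sy in(1,-1):
    u=(proj(n,T+R@[.0095*sx,.015*sy,0])-[x0-.5,y0-.5])*s;cv2.circle(b,tuple(int(i) for i in u),3,(0,255,0),1);print(sx,sy,u)
cv2.imwrite("pics/l.png",b)
```

```text
t 9.8 tcp [0.5293 0.2967 0.2617] xang -0.12301564563947091 zt [-0.0008  0.0003 -1.    ] F [-0.0625 -0.0223 -0.6273] M [-0.1915  0.1712  0.006 ] w -5.46017842881682e-05 q [ 0.777   0.3198  0.063  -0.0008 -1.3143  0.671 ]
1 1 [158.6121 227.2846]
1 -1 [255.5164 377.5417]
-1 1 [258.8968 188.7686]
-1 -1 [357.8287 336.7364]
```

View pics/l.png

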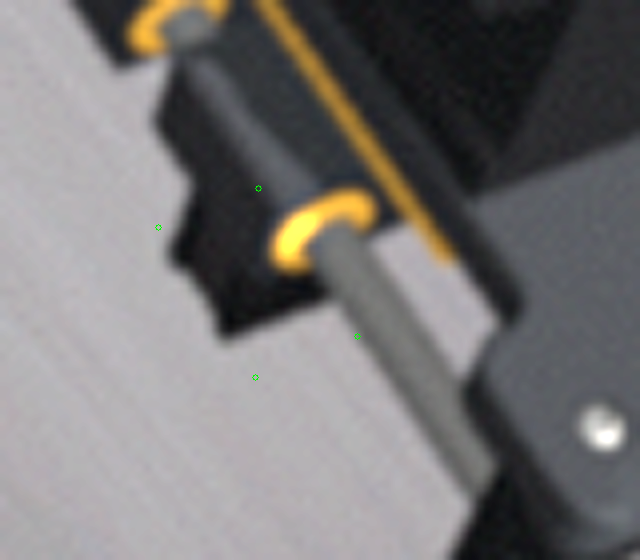

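Touching the bench shows the fingertips 34 mm higher than the stated TCP offset implies: tip z is about reported z + 0.0205. Laterally the tool agrees with the picture, so I'll correct z and redo the sweep.

Emit:
{"method": "drive_tool", "body": {"targets": [[[0, 0, 0], [0.0151, 0.035, 0], 0], [[0, 0, 0], [0.0151, 0.035, 0], 0], [[0, 0, 0], [0.0151, 0.035, 0], 0], [[0, 0, 0], [0.0151, 0.035, 0], 0], [[0, 0, 0], [0.0151, 0.035, 0], 0], [[0, 0, 0], [0.0151, 0.035, 0], 0], [[0, 0, 0], [0.0151, 0.035, 0], 0], [[0, 0, 0], [0.0151, 0.035, 0], 0], [[0, 0, 0], [0.0151, 0.035, 0], 0], [[0, 0, 0], [0.0151, 0.035, 0], 0], [[0, 0, 0], [0, 0, 0.031], 0], [[0, 0, 0], [0, 0, 0.031], 0], [[0, 0, 0], [-0.008, 0, 0], 0], [[0, 0, 0], [-0.008, 0, 0], 0], [[0, 0, 0], [-0.007, 0, 0], 0], [[0, 0, 0], [-0.007, 0, 0], 0], [[0, 0, 0], [-0.007, 0, 0], 0]]}}

```text
t: 11.27
tool_pos: [0.6015, -0.0638, 0.203]
eef_rot: [-0.0, 0.998, -0.061, 0.004]
ft_force: [4.0, -0.6, -0.3]
grip_width: 0.0003
```

Run:
```python
from h import *
o,R=st();T=o["tool_pos"]
H=np.array([.6687,-.017,.09]);print("rel hinge tip",R.T@(T-H), T[2]+.0205-.09)
```

```text
t 11.2667 tcp [ 0.6015 -0.0638  0.203 ] xang -0.12139784739826383 zt [ 0.0073  0.0002 -1.    ] F [ 4.0397 -0.6209 -0.2773] M [-0.1943 -0.8713  0.0192] w 0.0002834620585919201 q [ 0.1622  0.3454 -0.0475  0.0011 -1.1707  1.2868]
rel hinge tip [-0.0602  0.0545 -0.1135] 0.13348273371819885
```

Emit:
{"method": "drive_tool", "body": {"targets": [[[0, 0, 0], [-0.0063, 0, 0.0039], 0], [[0, 0, 0], [-0.0063, 0, 0.0039], 0], [[0, 0, 0], [-0.0058, 0, 0.0045], 0], [[0, 0, 0], [-0.0058, 0, 0.0045], 0], [[0, 0, 0], [-0.0055, 0, 0.0051], 0], [[0, 0, 0], [-0.0055, 0, 0.0051], 0], [[0, 0, 0], [-0.0049, 0, 0.0055], 0], [[0, 0, 0], [-0.0049, 0, 0.0055], 0], [[0, 0, 0], [-0.0043, 0, 0.006], 0], [[0, 0, 0], [-0.0043, 0, 0.006], 0], [[0, 0, 0], [-0.0037, 0, 0.0065], 0], [[0, 0, 0], [-0.0037, 0, 0.0065], 0]]}}

```text
t: 12.27
tool_pos: [0.5388, -0.0571, 0.1363]
eef_rot: [0.0, 0.998, -0.061, -0.0]
ft_force: [0.1, 0.6, 2.2]
grip_width: 0.0003
```

Run:
```python
from h import *
o,R=st();T=o["tool_pos"]
H=np.array([.6687,-.017,.09]);print("rel hinge tip",R.T@(T-H), T[2]+.0205-.09)
cv2.imwrite("pics/m.png",env.grab_frame("scene")[120:330,170:450,::-1].repeat(2,0).repeat(2,1))
```

```text
t 12.2667 tcp [ 0.5388 -0.0571  0.1363] xang -0.1229105344986588 zt [-0.0008 -0.0001 -1.    ] F [0.0609 0.6309 2.2188] M [ 0.2732  0.1042 -0.0357] w 0.00025243192065505746 q [ 0.1937  0.3024 -0.2906 -0.0001 -0.9786  1.2542]
rel hinge tip [-0.124   0.0557 -0.0462] 0.0667640892794435
```

View pics/m.png

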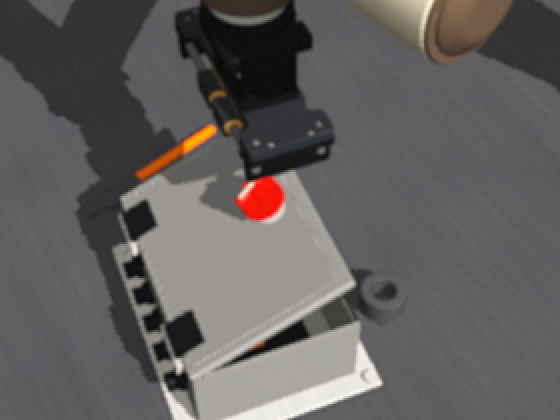

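The cover is following the fingers, at roughly 0.4 rad in the picture. I'll close it the rest of the way.

Emit:
{"method": "drive_tool", "body": {"targets": [[[0, 0, 0], [-0.003, 0, 0.0068], 0], [[0, 0, 0], [-0.003, 0, 0.0068], 0], [[0, 0, 0], [-0.0023, 0, 0.007], 0], [[0, 0, 0], [-0.0023, 0, 0.007], 0], [[0, 0, 0], [-0.0016, 0, 0.0072], 0], [[0, 0, 0], [-0.0016, 0, 0.0072], 0], [[0, 0, 0], [-0.0008, 0, 0.006], 0], [[0, 0, 0], [-0.0008, 0, 0.004], 0], [[0, 0, 0], [0, 0, 0.004], 0], [[0, 0, 0], [0, 0, 0.001], 0]]}}

```text
t: 13.15
tool_pos: [0.5235, -0.0552, 0.0792]
eef_rot: [0.0, 0.998, -0.061, -0.001]
ft_force: [-0.9, 0.0, 1.9]
grip_width: 0.0006
```

Emit:
{"method": "drive_tool", "body": {"targets": [[[0, 0, 0], [0, 0, 0.001], 0], [[0, 0, 0], [0, 0, 0.001], 0]]}}

```text
t: 13.32
tool_pos: [0.5236, -0.0553, 0.0789]
eef_rot: [0.0, 0.998, -0.061, -0.001]
ft_force: [-5.7, 1.9, 12.6]
grip_width: 0.0006
```

Emit:
{"method": "drive_tool", "body": {"targets": [[[0, 0, 0], [0, 0, 0.001], 0], [[0, 0, 0], [0, 0, 0], 0]]}}

```text
t: 13.48
tool_pos: [0.5236, -0.0553, 0.0789]
eef_rot: [0.0, 0.998, -0.061, -0.0]
ft_force: [-5.6, 0.6, 11.8]
grip_width: 0.0005
```

Emit:
{"method": "drive_tool", "body": {"targets": [[[0, 0, 0], [0, 0, -0.02], 0], [[0, 0, 0], [0, 0, -0.04], 0], [[0, 0, 0], [0, 0.02, -0.04], 0], [[0, 0, 0], [0, 0.04, -0.03], 0.05], [[0, 0, 0], [0, 0.04, 0], 0.05], [[0, 0, 0], [0, 0.04, 0], 0.05], [[0, 0, 0], [0, 0.04, 0], 0.05], [[0, 0, 0], [0, 0.04, 0], 0.05], [[0, 0, 0], [0, 0.04, 0], 0.05], [[0, 0, 0], [0, 0.03, 0], 0.05]]}}

```text
t: 14.32
tool_pos: [0.489, -0.3379, 0.1994]
eef_rot: [0.0, 0.998, -0.062, 0.0]
ft_force: [1.2, 0.4, 0.5]
grip_width: 0.0389
```

Run:
```python
from h import *
st()
for n,(x0,y0) in(("scene",(200,150)),("top",(240,140))):
  a=env.grab_frame(n)[:,:,::-1].copy();cv2.imwrite(f"pics/n_{n}_full.png",a)
  cv2.imwrite(f"pics/n_{n}.png",cv2.resize(a[y0:y0+180,x0:x0+200],None,fx=3,fy=3,interpolation=cv2.INTER_CUBIC))
```

```text
t 14.3167 tcp [ 0.489  -0.3379  0.1994] xang -0.12430051025280706 zt [ 0.0004 -0.0004 -1.    ] F [1.1726 0.358  0.4546] M [-0.0171  0.0765  0.0469] w 0.03894224604596298 q [-0.3322  0.3336 -0.0738  0.0003 -1.1628  1.7786]
```

View pics/n_scene.png

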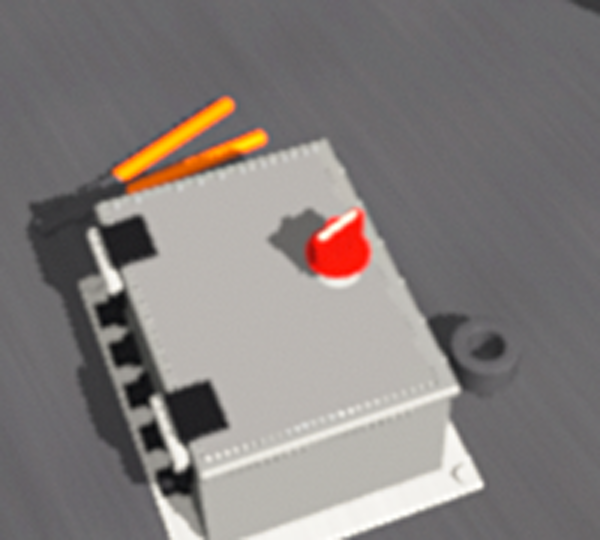

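View pics/n_top.png

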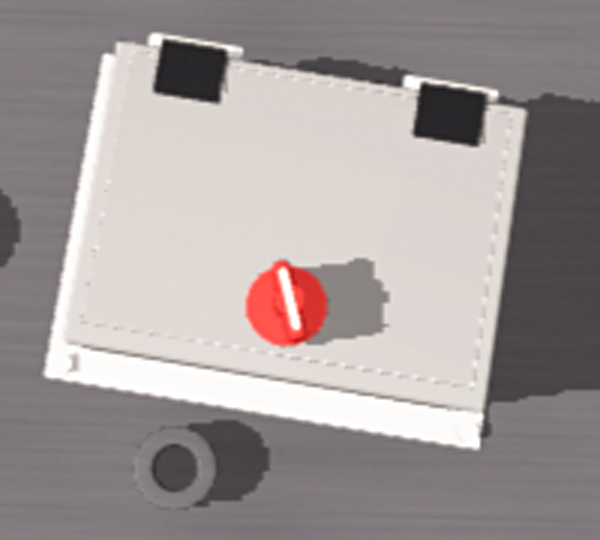

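The cover is shut in both views. The white ridge of the wing shows in the top picture at zoom (281,265)–(297,330), with the skirt centred at (287,305).

Run:
```python
from h import *
a=cv2.imread("pics/n_top_full.png");h=cv2.cvtColor(a,cv2.COLOR_BGR2HSV)
roi=np.zeros(a.shape[:2],np.uint8);roi[215:260,318:352]=255
red=cv2.inRange(h,(0,90,60),(12,255,255))|cv2.inRange(h,(168,90,60),(180,255,255));red&=roi
cs,_=cv2.findContours(red,0,2);c=max(cs,key=cv2.contourArea);print("skirt+wing minrect",cv2.minAreaRect(c),cv2.minEnclosingCircle(c))
# white ridge inside
hull=np.zeros_like(red);cv2.drawContours(hull,[cv2.convexHull(c)],-1,255,-1)
hull=cv2.erode(hull,np.ones((3,3)))
g=a.min(2);w=((g>150)&(hull>0)).astype(np.uint8)
ys,xs=np.nonzero(w);P=np.array([onz("top",(u,v),.1435)[:2] for u,v in zip(xs,ys)])
m=P.mean(0);U,S,V=np.linalg.svd(P-m);d=V[0]*np.sign(V[0,0]);print(len(P),"ridge centre",m,"ang",np.arctan2(d[1],d[0]),"ext",np.ptp((P-m)@d),"w",np.ptp((P-m)@V[1]))
A=onz("top",(240+281/3-.33,140+265/3-.33),.1435);B=onz("top",(240+297/3-.33,140+330/3-.33),.1435);print("hand",A,B,np.arctan2(*(A-B)[1::-1]),(A+B)/2)
(sc,_)=((240+287/3-.33,140+306/3-.33),0);print("skirt c",onz("top",sc,.1195))
# lid corners (zoom): FL(68,345) FR(470,410) BR(525,108) BL(118,42), top face z=.1
q=[onz("top",(240+u/3-.33,140+v/3-.33),.1) for u,v in((67,343),(488,410),(526,108),(117,42))];print(np.array(q))
yd=q[0]-q[1];print("yaw lid",np.arctan2(yd[1],yd[0])-np.pi/2,np.linalg.norm(yd)); yd=q[3]-q[2];print(np.arctan2(yd[1],yd[0])-np.pi/2,np.linalg.norm(yd)); 
xd=q[2]-q[1];print(np.arctan2(xd[1],xd[0]),np.linalg.norm(xd));xd=q[3]-q[0];print(np.arctan2(xd[1],xd[0]),np.linalg.norm(xd))
# scene ridge
s=[onz("scene",(200+u/3-.33,150+v/3-.33),.1435) for u,v in((318,240),(360,212))];print(s,np.arctan2(*(s[0]-s[1])[1::-1]),sum(s)/2)
```

```text
skirt+wing minrect ((335.2500305175781, 241.25003051757812), (26.16295051574707, 26.870054244995117), 45.0) ((334.77777099609375, 240.87301635742188), 14.14848518371582)
65 ridge centre [0.5378 0.0003] ang 0.26076133140143326 ext 0.030543654655794873 w 0.004646119282199747
hand [0.5544 0.0046 0.1435] [ 0.5225 -0.0039  0.1435] 0.26250562349946416 [0.5384 0.0004 0.1435]
skirt c [ 0.5372 -0.0002  0.1195]
[[ 0.5168  0.1128  0.1   ]
 [ 0.4884 -0.1071  0.1   ]
 [ 0.6505 -0.127   0.1   ]
 [ 0.6796  0.0931  0.1   ]]
yaw lid -0.12854983559644229 0.22168846498188186
-0.13129540131205775 0.22198292654126273
-0.12197951833517529 0.163298511669574
-0.12021260925099225 0.16391015151724198
[array([0.5548, 0.0056, 0.1435]), array([ 0.5212, -0.0013,  0.1435])] 0.20104007629868428 [0.538  0.0022 0.1435]
```

Emit:
{"method": "drive_tool", "body": {"targets": [[[0, 0, 0], [0.0008, -0.038, 0], 0.05], [[0, 0, 0], [0.0008, -0.038, 0], 0.05], [[0, 0, 0], [0.0008, -0.038, 0], 0.05], [[0, 0, 0], [0.0008, -0.038, 0], 0.05], [[0, 0, 0], [0.0008, -0.038, 0], 0.05], [[0, 0, 0], [0.0008, -0.038, 0], 0.05], [[0, 0, 0], [0.0008, -0.038, 0], 0.05], [[0, 0, 0], [0.0008, -0.038, 0], 0.05], [[0, 0, 0], [0.0008, -0.038, 0], 0.05], [[0, 0, -0.096], [0, 0, 0], 0.05], [[0, 0, -0.096], [0, 0, 0], 0.05], [[0, 0, -0.096], [0, 0, 0], 0.05], [[0, 0, -0.097], [0, 0, 0], 0.05], [[0, 0, 0], [0, 0, 0], 0.05], [[0, 0, 0], [0, 0, 0], 0.05]]}}

```text
t: 15.67
tool_pos: [0.5385, 0.004, 0.1995]
eef_rot: [-0.0, 0.992, 0.13, 0.0]
ft_force: [0.7, -0.2, -0.9]
grip_width: 0.0498
```

Run:
```python
from h import *
st([.538,.0005,.1005])
```

```text
t 15.6667 tcp [0.5385 0.004  0.1995] xang 0.26034659770769797 zt [ 0.0002  0.0002 -1.    ] F [ 0.6926 -0.2211 -0.9369] M [-0.1606  0.173  -0.002 ] w 0.049846174847453434 q [ 0.3086  0.2391 -0.2073 -0.0002 -1.1242  1.5226]
shift tool [-0.0014  0.0033  0.099 ]
```

Emit:
{"method": "drive_tool", "body": {"targets": [[[0, 0, 0], [-0.0007, 0.0017, 0.025], 0.05], [[0, 0, 0], [-0.0007, 0.0016, 0.025], 0.05], [[0, 0, 0], [0, 0, 0.02], 0.05], [[0, 0, 0], [0, 0, 0.015], 0.05], [[0, 0, 0], [0, 0, 0.008], 0.05], [[0, 0, 0], [0, 0, 0.004], 0.05], [[0, 0, 0], [0, 0, 0], 0.05]]}}

```text
t: 16.25
tool_pos: [0.5381, -0.0001, 0.102]
eef_rot: [0.0, 0.991, 0.13, -0.0]
ft_force: [0.9, 0.7, -0.0]
grip_width: 0.0498
```

Run:
```python
from h import *
st([.538,.0005,.1005])
a=env.grab_frame("scene")[:,:,::-1];cv2.imwrite("pics/p.png",cv2.resize(a[170:270,250:400],None,fx=5,fy=5,interpolation=cv2.INTER_CUBIC))
```

```text
t 16.25 tcp [ 0.5381 -0.0001  0.102 ] xang 0.26133345001798464 zt [-0.0008 -0.0003 -1.    ] F [ 0.8575  0.6901 -0.0122] M [-0.0897  0.0848 -0.0498] w 0.049837871229500126 q [ 0.3014  0.3344 -0.3429  0.0001 -0.8944  1.5306]
shift tool [ 0.0001 -0.0006  0.0015]
```

View pics/p.png

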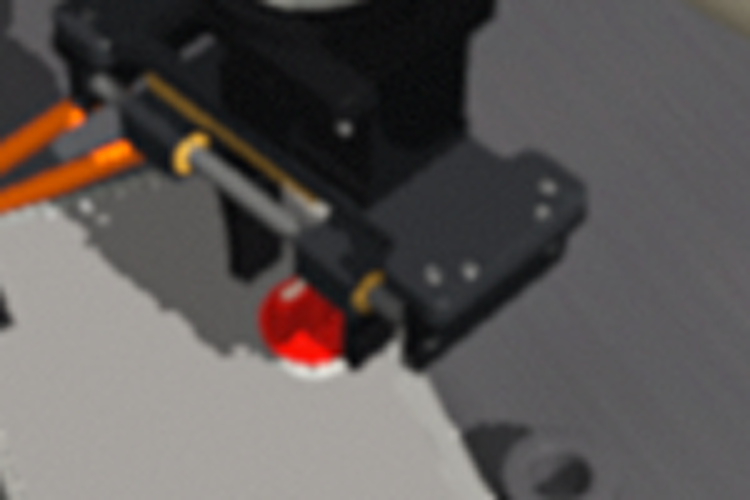

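The fingers straddle the wing, with the stud red at (305,325) between the two black fingertips. Closing.

Emit:
{"method": "drive_tool", "body": {"targets": [[[0, 0, 0], [0, 0, 0], 0.004], [[0, 0, 0], [0, 0, 0], 0.004], [[0, 0, 0], [0, 0, 0], 0.004], [[0, 0, 0], [0, 0, 0], 0.004], [[0, 0, 0], [0, 0, 0], 0.004], [[0, 0, 0], [0, 0, 0], 0.004]], "grip_force": 30}}

```text
t: 16.8
tool_pos: [0.5383, -0.0, 0.1026]
eef_rot: [-0.0, 0.991, 0.131, 0.0]
ft_force: [-0.6, -0.3, -0.4]
grip_width: 0.0177
```

Run:
```python
from h import *
st([.538,.0005,.1005])
```

```text
t 16.8 tcp [ 0.5383 -0.      0.1026] xang 0.2621533872831556 zt [ 0.0004  0.0001 -1.    ] F [-0.6342 -0.259  -0.4204] M [-0.0969  0.1642  0.0805] w 0.01770313330380701 q [ 0.3014  0.3333 -0.3426  0.     -0.8944  1.5316]
shift tool [-0.0001 -0.0006  0.0021]
```

Still closing, so two more periods, then the turn toward the slot.

Emit:
{"method": "drive_tool", "body": {"targets": [[[0, 0, 0], [0, 0, 0], 0.004], [[0, 0, 0], [0, 0, 0], 0.004], [[0, 0, 0], [0, 0, 0], 0.004], [[0, 0, 0], [0, 0, 0], 0.004]]}}

```text
t: 17.13
tool_pos: [0.5379, 0.0011, 0.1025]
eef_rot: [-0.001, 0.991, 0.131, 0.0]
ft_force: [-1.7, 3.6, 1.4]
grip_width: 0.0088
```

Run:
```python
from h import *
st([.538,.0005,.1005])
```

```text
t 17.1333 tcp [0.5379 0.0011 0.1025] xang 0.262030630598037 zt [-0.0002  0.0016 -1.    ] F [-1.7001  3.5652  1.4321] M [1.3402 0.7084 0.0045] w 0.008847468055393508 q [ 0.3026  0.3332 -0.3424 -0.0021 -0.8949  1.5315]
shift tool [-0.0001  0.0006  0.002 ]
```

Emit:
{"method": "drive_tool", "body": {"targets": [[[0, 0, 0.11], [0, -0.0006, 0], 0.004], [[0, 0, 0.11], [0, 0, 0], 0.004], [[0, 0, 0.11], [0, 0, 0], 0.004], [[0, 0, 0.11], [0, 0, 0], 0.004], [[0, 0, 0.11], [0, 0, 0], 0.004], [[0, 0, 0.11], [0, 0, 0], 0.004], [[0, 0, 0.11], [0, 0, 0], 0.004], [[0, 0, 0.11], [0, 0, 0], 0.004], [[0, 0, 0], [0, 0, 0], 0.004]]}}

```text
t: 17.88
tool_pos: [0.538, 0.0014, 0.1025]
eef_rot: [-0.001, 0.952, -0.305, -0.0]
ft_force: [-1.3, 5.2, 1.8]
grip_width: 0.0087
```

Run:
```python
from h import *
st([.538,.0005,.1005])
```

```text
t 17.8833 tcp [0.538  0.0014 0.1025] xang -0.6195960465899654 zt [ 0.0001  0.0013 -1.    ] F [-1.259   5.1648  1.7916] M [ 1.3102  0.6259 -0.0013] w 0.008655461900040847 q [ 0.3035  0.3332 -0.3427 -0.0015 -0.8944  0.6486]
shift tool [0.0006 0.0008 0.002 ]
```

Emit:
{"method": "drive_tool", "body": {"targets": [[[0, 0, 0], [-0.0005, -0.0007, 0.001], 0.004], [[0, 0, 0], [0, 0, 0.001], 0.004], [[0, 0, 0], [0, 0, 0.001], 0.004], [[0, 0, 0], [0, 0, 0.001], 0.004]]}}

```text
t: 18.22
tool_pos: [0.538, 0.0015, 0.0987]
eef_rot: [-0.0, 0.953, -0.303, 0.0]
ft_force: [-3.7, 4.0, 5.6]
grip_width: 0.0086
```

Run:
```python
from h import *
st([.538,.0005,.1005])
```

```text
t 18.2167 tcp [0.538  0.0015 0.0987] xang -0.6165813142263371 zt [ 0.0001  0.0001 -1.    ] F [-3.7265  3.9749  5.5788] M [0.8832 1.015  0.0127] w 0.008629098407395485 q [ 0.3043  0.3377 -0.3477 -0.0001 -0.8852  0.65  ]
shift tool [ 0.0006  0.0008 -0.0018]
```

At 3.8 mm in, the force is 5.6 N, which is the spring alone, so the pin is already in the slot. I'll keep pushing gently.

Emit:
{"method": "drive_tool", "body": {"targets": [[[0, 0, 0], [-0.0003, -0.0005, 0.001], 0.004], [[0, 0, 0], [0, 0, 0.001], 0.004], [[0, 0, 0], [0, 0, 0.001], 0.004], [[0, 0, 0], [0, 0, 0.001], 0.004]]}}

```text
t: 18.55
tool_pos: [0.538, 0.0015, 0.0952]
eef_rot: [0.0, 0.953, -0.303, 0.0]
ft_force: [-4.0, 1.8, 9.0]
grip_width: 0.0087
```

Emit:
{"method": "drive_tool", "body": {"targets": [[[0, 0, 0], [0, 0, 0.001], 0.004], [[0, 0, 0], [0, 0, 0.001], 0.004]]}}

```text
t: 18.72
tool_pos: [0.5381, 0.0015, 0.0934]
eef_rot: [0.0, 0.953, -0.303, 0.0]
ft_force: [-4.1, 1.2, 9.2]
grip_width: 0.0086
```

Run:
```python
from h import *
st([.538,.0005,.1005])
```

```text
t 18.7167 tcp [0.5381 0.0015 0.0934] xang -0.616395952470892 zt [ 0.     -0.0008 -1.    ] F [-4.0903  1.2271  9.1757] M [0.4382 1.4714 0.0145] w 0.008585598605335417 q [ 0.3049  0.3442 -0.3542  0.0011 -0.8726  0.6488]
shift tool [ 0.0005  0.0009 -0.0071]
```

Emit:
{"method": "drive_tool", "body": {"targets": [[[0, 0, 0], [-0.0005, 0.0003, 0.001], 0.004], [[0, 0, 0], [0, 0, 0.0005], 0.004]]}}

```text
t: 18.88
tool_pos: [0.538, 0.0015, 0.0923]
eef_rot: [0.0, 0.953, -0.303, 0.001]
ft_force: [-4.1, 1.9, 10.8]
grip_width: 0.0088
```

Emit:
{"method": "drive_tool", "body": {"targets": [[[0, 0, 0], [0, 0, 0.0005], 0.004], [[0, 0, 0], [0, 0, 0.0005], 0.004]]}}

```text
t: 19.05
tool_pos: [0.5381, 0.0015, 0.0915]
eef_rot: [0.0, 0.953, -0.303, 0.001]
ft_force: [-4.3, 0.8, 11.5]
grip_width: 0.0089
```

Emit:
{"method": "drive_tool", "body": {"targets": [[[0, 0, 0], [0, 0, 0.0005], 0.004], [[0, 0, 0], [0, 0, 0.0005], 0.004]]}}

```text
t: 19.22
tool_pos: [0.5381, 0.0015, 0.0907]
eef_rot: [0.0, 0.953, -0.303, 0.001]
ft_force: [-4.3, 1.6, 12.5]
grip_width: 0.0086
```

Emit:
{"method": "drive_tool", "body": {"targets": [[[0, 0, 0], [0, 0, 0.0005], 0.004], [[0, 0, 0], [0, 0, 0.0005], 0.004]]}}

```text
t: 19.38
tool_pos: [0.5381, 0.0015, 0.0902]
eef_rot: [0.0, 0.953, -0.303, 0.001]
ft_force: [-6.3, 1.0, 17.4]
grip_width: 0.0088
```

Emit:
{"method": "drive_tool", "body": {"targets": [[[0, 0, 0], [0, 0, 0.0005], 0.004], [[0, 0, 0], [0, 0, 0.0005], 0.004]]}}

```text
t: 19.55
tool_pos: [0.5382, 0.0015, 0.0901]
eef_rot: [0.0, 0.953, -0.303, 0.001]
ft_force: [-8.4, 2.0, 20.8]
grip_width: 0.0088
```

Hard bottom at about 12.3 mm in. I'll ease off 0.6 mm and turn clockwise in stages.

Emit:
{"method": "drive_tool", "body": {"targets": [[[0, 0, 0], [0, 0, -0.0006], 0.004], [[0, 0, 0.08], [0, 0, 0], 0.004], [[0, 0, 0.08], [0, 0, 0], 0.004], [[0, 0, 0.08], [0, 0, 0], 0.004], [[0, 0, 0], [0, 0, 0], 0.004]]}}

```text
t: 19.97
tool_pos: [0.5382, 0.0016, 0.0902]
eef_rot: [0.0, 0.909, -0.416, 0.001]
ft_force: [-4.8, 1.2, 15.9]
grip_width: 0.0091
```

Run:
```python
from h import *
st()
```

```text
t 19.9667 tcp [0.5382 0.0016 0.0902] xang -0.8585739533323116 zt [ 0.002 -0.001 -1.   ] F [-4.83    1.2192 15.9254] M [ 0.6033  1.9664 -0.013 ] w 0.009070189300200194 q [ 0.3054  0.3474 -0.3596  0.002  -0.8623  0.4055]
```

Emit:
{"method": "drive_tool", "body": {"targets": [[[0, 0, 0.1], [0, 0, 0], 0.004], [[0, 0, 0.1], [0, 0, 0], 0.004], [[0, 0, 0.1], [0, 0, 0], 0.004], [[0, 0, 0.1], [0, 0, 0], 0.004], [[0, 0, 0.1], [0, 0, 0], 0.004], [[0, 0, 0.1], [0, 0, 0], 0.004], [[0, 0, 0.1], [0, 0, 0], 0.004], [[0, 0, 0.1], [0, 0, 0], 0.004], [[0, 0, 0.1], [0, 0, 0], 0.004], [[0, 0, 0], [0, 0, 0], 0.004]]}}

```text
t: 20.8
tool_pos: [0.5385, 0.0017, 0.0902]
eef_rot: [0.001, -0.637, 0.77, -0.001]
ft_force: [-6.0, 1.7, 15.8]
grip_width: 0.009
```

Run:
```python
from h import *
st()
```

```text
t 20.8 tcp [0.5385 0.0017 0.0902] xang -1.7592480531627395 zt [ 0.0027 -0.0007 -1.    ] F [-5.9796  1.6903 15.761 ] M [ 0.6538  1.7204 -0.0612] w 0.00899763460587964 q [ 0.3054  0.3475 -0.3594  0.002  -0.8616 -0.4952]
```

Emit:
{"method": "drive_tool", "body": {"targets": [[[0, 0, 0.08], [0, 0, 0], 0.004], [[0, 0, 0.08], [0, 0, 0], 0.004], [[0, 0, 0.06], [0, 0, 0], 0.004], [[0, 0, 0.05], [0, 0, 0], 0.004], [[0, 0, 0], [0, 0, 0], 0.004]]}}

```text
t: 21.22
tool_pos: [0.5386, 0.0017, 0.0902]
eef_rot: [0.001, -0.529, 0.849, -0.001]
ft_force: [-4.2, 1.9, 15.2]
grip_width: 0.0091
```

Run:
```python
from h import *
st()
```

```text
t 21.2167 tcp [0.5386 0.0017 0.0902] xang -2.0275324374196604 zt [ 0.0028 -0.0008 -1.    ] F [-4.2047  1.9292 15.2112] M [0.5987 1.7369 0.0507] w 0.00905479667468886 q [ 0.3053  0.3476 -0.3593  0.0021 -0.8615 -0.7634]
```

Emit:
{"method": "drive_tool", "body": {"targets": [[[0, 0, 0.04], [0, 0, 0], 0.004], [[0, 0, 0.04], [0, 0, 0], 0.004], [[0, 0, 0], [0, 0, 0], 0.004]]}}

```text
t: 21.47
tool_pos: [0.5386, 0.0017, 0.0902]
eef_rot: [0.001, -0.495, 0.869, -0.001]
ft_force: [-5.5, 1.0, 15.9]
grip_width: 0.0088
```

Run:
```python
from h import *
st()
```

```text
t 21.4667 tcp [0.5386 0.0017 0.0902] xang -2.1070574506000863 zt [ 0.0029 -0.0008 -1.    ] F [-5.5435  0.9791 15.9378] M [0.6378 1.6088 0.0084] w 0.008798799434033788 q [ 0.3054  0.3476 -0.3593  0.0022 -0.8614 -0.843 ]
```

Emit:
{"method": "drive_tool", "body": {"targets": [[[0, 0, 0.03], [0, 0, 0], 0.004], [[0, 0, 0.03], [0, 0, 0], 0.004], [[0, 0, 0], [0, 0, 0], 0.004]]}}

```text
t: 21.72
tool_pos: [0.5386, 0.0016, 0.0902]
eef_rot: [0.001, -0.468, 0.884, -0.001]
ft_force: [-5.8, 2.0, 16.0]
grip_width: 0.009
```

Run:
```python
from h import *
st()
```

```text
t 21.7167 tcp [0.5386 0.0016 0.0902] xang -2.1667255597635915 zt [ 0.0029 -0.0008 -1.    ] F [-5.8148  1.9778 15.9639] M [ 0.5916  1.6168 -0.0015] w 0.00900379574736371 q [ 0.3053  0.3476 -0.3593  0.0022 -0.8614 -0.9027]
```

Emit:
{"method": "drive_tool", "body": {"targets": [[[0, 0, 0.025], [0, 0, 0], 0.004], [[0, 0, 0.025], [0, 0, 0], 0.004], [[0, 0, 0], [0, 0, 0], 0.004]]}}

```text
t: 21.97
tool_pos: [0.5386, 0.0017, 0.0902]
eef_rot: [0.001, -0.446, 0.895, -0.001]
ft_force: [-5.2, 0.5, 15.2]
grip_width: 0.0085
```

Run:
```python
from h import *
st()
```

```text
t 21.9667 tcp [0.5386 0.0017 0.0902] xang -2.2164513949586793 zt [ 0.0029 -0.0008 -1.    ] F [-5.1552  0.5422 15.1735] M [ 0.5981  1.564  -0.0827] w 0.008484492876353602 q [ 0.3053  0.3476 -0.3593  0.0022 -0.8614 -0.9524]
```

Emit:
{"method": "drive_tool", "body": {"targets": [[[0, 0, 0.025], [0, 0, 0], 0.004], [[0, 0, 0.025], [0, 0, 0], 0.004], [[0, 0, 0], [0, 0, 0], 0.004]]}}

```text
t: 22.22
tool_pos: [0.5387, 0.0016, 0.0902]
eef_rot: [0.001, -0.424, 0.906, -0.001]
ft_force: [-5.7, 1.3, 15.5]
grip_width: 0.0086
```

Run:
```python
from h import *
st()
a=env.grab_frame("scene")[:,:,::-1];cv2.imwrite("pics/s.png",cv2.resize(a[170:270,250:400],None,fx=5,fy=5,interpolation=cv2.INTER_CUBIC))
```

```text
t 22.2167 tcp [0.5387 0.0016 0.0902] xang -2.2654853477569503 zt [ 0.0029 -0.001  -1.    ] F [-5.7307  1.2606 15.5203] M [0.6034 1.5564 0.2611] w 0.008594876417829668 q [ 0.3054  0.3476 -0.3593  0.0024 -0.8614 -1.0017]
```

View pics/s.png

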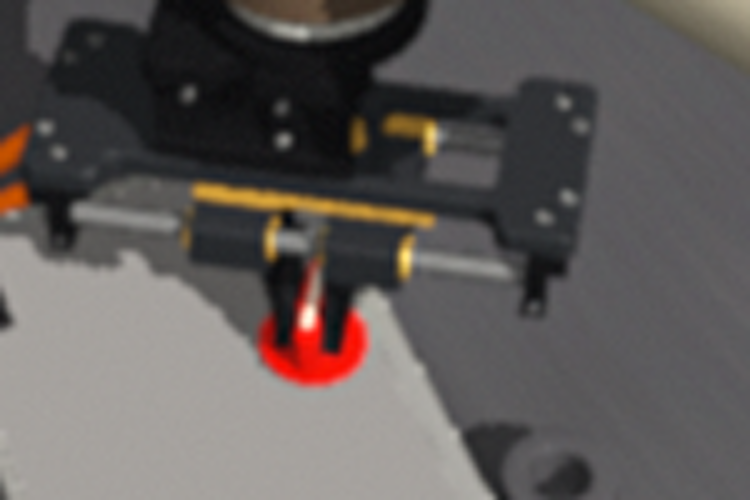

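The moment about z has reached 0.26 N·m, so the wing is at the stop. In the picture it stands about a quarter turn on from where it went in. I'll relax the twist, rise gently to let it spring into the notch, then open.

Emit:
{"method": "drive_tool", "body": {"targets": [[[0, 0, -0.03], [0, 0, 0], 0.004], [[0, 0, 0], [0, 0, -0.0008], 0.004], [[0, 0, 0], [0, 0, -0.0007], 0.004], [[0, 0, 0], [0, 0, -0.0007], 0.004]]}}

```text
t: 22.6
tool_pos: [0.5386, 0.0017, 0.0909]
eef_rot: [0.001, -0.438, 0.899, -0.001]
ft_force: [-1.3, 1.5, 5.7]
grip_width: 0.0091
```

Run:
```python
from h import *
st()
```

```text
t 22.6 tcp [0.5386 0.0017 0.0909] xang -2.235794391005742 zt [ 0.0026 -0.0005 -1.    ] F [-1.3127  1.5234  5.693 ] M [0.2915 0.4724 0.1546] w 0.009102604312944804 q [ 0.3052  0.3468 -0.3581  0.0016 -0.8635 -0.9713]
```

It rose only 0.7 mm while the force fell to 5.7 N, so the pin hangs under the lip. I'll press again, turn fully to the stop and hold the twist while rising.

Emit:
{"method": "drive_tool", "body": {"targets": [[[0, 0, 0], [0, 0, 0.0011], 0.004], [[0, 0, 0], [0, 0, 0.0011], 0.004], [[0, 0, 0.03], [0, 0, 0], 0.004], [[0, 0, 0], [0, 0, 0], 0.004]]}}

```text
t: 22.93
tool_pos: [0.5387, 0.0017, 0.0902]
eef_rot: [0.001, -0.424, 0.906, -0.001]
ft_force: [-5.0, 0.7, 15.2]
grip_width: 0.0089
```

Run:
```python
from h import *
st()
```

```text
t 22.9333 tcp [0.5387 0.0017 0.0902] xang -2.2655734066181084 zt [ 0.0029 -0.001  -1.    ] F [-5.0084  0.6511 15.2405] M [0.5497 1.6399 0.2551] w 0.00891501968094894 q [ 0.3055  0.3476 -0.3593  0.0025 -0.8615 -1.0018]
```

Emit:
{"method": "drive_tool", "body": {"targets": [[[0, 0, -0.012], [0, 0, -0.0003], 0.004], [[0, 0, 0], [0, 0, 0], 0.02], [[0, 0, 0], [0, 0, 0], 0.03], [[0, 0, 0], [0, 0, 0], 0.03], [[0, 0, 0], [0, 0, 0], 0.03]]}}

```text
t: 23.35
tool_pos: [0.5416, 0.001, 0.0903]
eef_rot: [0.004, -0.43, 0.903, -0.003]
ft_force: [3.5, -3.5, 7.3]
grip_width: 0.0262
```

Run:
```python
from h import *
st()
a=env.grab_frame("scene")[:,:,::-1];cv2.imwrite("pics/u.png",cv2.resize(a[170:270,250:400],None,fx=5,fy=5,interpolation=cv2.INTER_CUBIC))
```

```text
t 23.35 tcp [0.5416 0.001  0.0903] xang -2.2530885188784904 zt [ 0.0088 -0.0014 -1.    ] F [ 3.5088 -3.5273  7.3035] M [-1.0645 -0.8683  0.0162] w 0.026218884938685898 q [ 0.3039  0.349  -0.3578  0.0053 -0.8561 -0.9896]
```

View pics/u.png

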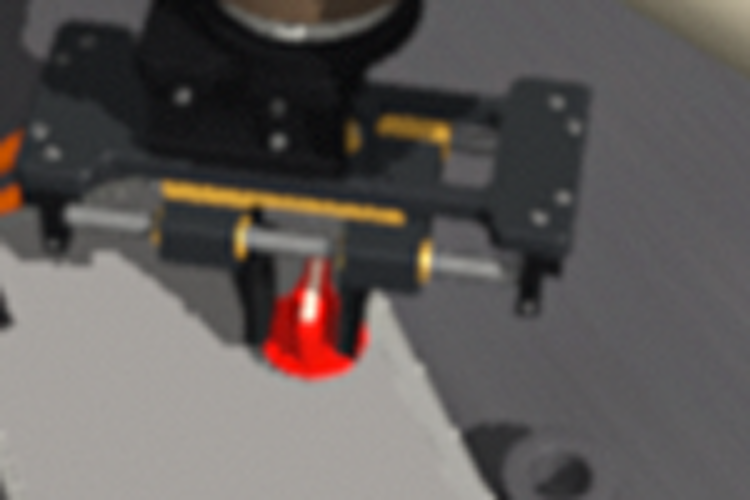

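Emit:
{"method": "drive_tool", "body": {"targets": [[[0, 0, 0], [0, 0, -0.001], 0.04], [[0, 0, 0], [0, 0, -0.001], 0.05], [[0, 0, 0], [0, 0, -0.001], 0.05], [[0, 0, 0], [0, 0, -0.001], 0.05], [[0, 0, 0], [0, 0, 0], 0.05]]}}

```text
t: 23.82
tool_pos: [0.5367, 0.0019, 0.0912]
eef_rot: [-0.001, -0.429, 0.904, 0.0]
ft_force: [-0.3, -0.1, 0.8]
grip_width: 0.0487
```

Run:
```python
from h import *
st()
a=env.grab_frame("scene")[:,:,::-1];cv2.imwrite("pics/v.png",cv2.resize(a[170:270,250:400],None,fx=5,fy=5,interpolation=cv2.INTER_CUBIC))
```

```text
t 23.8167 tcp [0.5367 0.0019 0.0912] xang -2.255786178488291 zt [-0.0018 -0.0002 -1.    ] F [-0.3371 -0.1498  0.7733] M [ 0.0494  0.0443 -0.0142] w 0.04867462618098827 q [ 0.3057  0.3458 -0.358  -0.0004 -0.8688 -0.9904]
```

View pics/v.png

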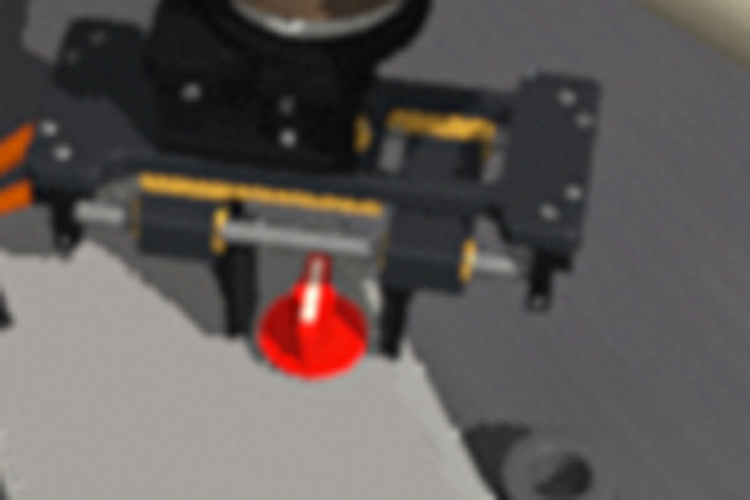

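Emit:
{"method": "drive_tool", "body": {"targets": [[[0, 0, 0], [0, 0, -0.01], 0.05], [[0, 0, 0], [0, 0, -0.03], 0.05], [[0, 0, 0], [0, 0, -0.04], 0.05], [[0, 0, 0], [0, 0, -0.03], 0.05], [[0, 0, 0], [0.031, -0.0253, 0], 0.05], [[0, 0, 0], [0.031, -0.0253, 0], 0.05], [[0, 0, 0], [0.031, -0.0253, 0], 0.05], [[0, 0, 0], [0.031, -0.0253, 0], 0.05], [[0, 0, 0], [0.031, -0.0253, 0], 0.05], [[0, 0, 0], [0.031, -0.0253, 0], 0.05], [[0, 0, 0], [0.031, -0.0253, 0], 0.05], [[0, 0, 0], [0.031, -0.0253, 0], 0.05], [[0, 0, 0], [0, 0, 0], 0.05]]}}

```text
t: 24.95
tool_pos: [0.5365, -0.324, 0.2015]
eef_rot: [-0.001, -0.426, 0.905, -0.0]
ft_force: [1.5, 0.8, -0.5]
grip_width: 0.0499
```

Run:
```python
from h import *
st()
for n,(x0,y0) in(("scene",(270,190)),("top",(300,210))):
  a=env.grab_frame(n)[:,:,::-1].copy();cv2.imwrite(f"pics/w_{n}_full.png",a)
  b=cv2.imread(f"pics/n_{n}_full.png")
  cv2.imwrite(f"pics/w_{n}.png",np.hstack([cv2.resize(i[y0:y0+60,x0:x0+60],None,fx=6.6,fy=6.6,interpolation=cv2.INTER_CUBIC) for i in (b,a)]))
```

```text
t 24.95 tcp [ 0.5365 -0.324   0.2015] xang -2.2618330063995304 zt [-0.0008 -0.0014 -1.    ] F [ 1.4875  0.7622 -0.4862] M [ 0.0755 -0.0207 -0.02  ] w 0.049872975811360215 q [-0.2846  0.3873  0.0122  0.0017 -1.196  -0.4071]
```

View pics/w_scene.png

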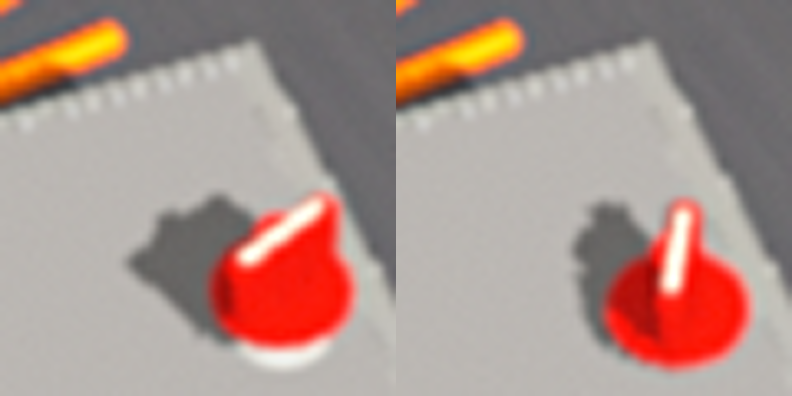

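View pics/w_top.png

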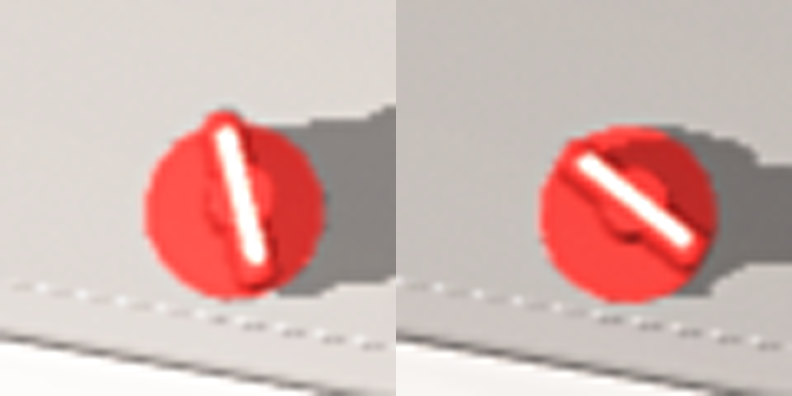

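```bash
cat > meas.py <<'E'
from h import *
from scipy.optimize import brentq
def skirt(img,x0,y0,x1,y1):
    h=cv2.cvtColor(img,cv2.COLOR_BGR2HSV);m=cv2.inRange(h,(0,110,60),(12,255,255))|cv2.inRange(h,(168,110,60),(180,255,255))
    roi=np.zeros_like(m);roi[y0:y1,x0:x1]=255;m&=roi
    return m
def ridge(f,n,roi):
    a=cv2.imread(f);x0,y0,x1,y1=roi;m=skirt(a,*roi)
    cs,_=cv2.findContours(m,0,2);c=max(cs,key=cv2.contourArea)
    hull=np.zeros_like(m);cv2.drawContours(hull,[cv2.convexHull(c)],-1,255,-1);hull=cv2.erode(hull,np.ones((3,3)))
    # whiteness weights = how far G,B rise over the red paint
    w=np.clip((a[:,:,:2].min(2).astype(float)-110),0,None)*(hull>0)
    ys,xs=np.nonzero(w);W=w[ys,xs];mu=np.array([(xs*W).sum(),(ys*W).sum()])/W.sum()
    d=np.c_[xs,ys]-mu;C=(d*W[:,None]).T@d/W.sum();e,v=np.linalg.eigh(C)
    return mu,v[:,1],c
def tri(a,b):
    c1,d1=ray("scene",a);c2,d2=ray("top",b);k=np.linalg.lstsq(np.c_[d1,-d2],c2-c1,rcond=None)[0];p,q=c1+k[0]*d1,c2+k[1]*d2;return (p+q)/2,np.linalg.norm(p-q)
E
python3 - <<'E'
from meas import *
for tag in("n","w"):
    r={}
    for n,roi in(("scene",(295,210,330,250)),("top",(315,215,355,262))):
        mu,v,c=ridge(f"pics/{tag}_{n}_full.png",n,roi);r[n]=mu
        (x,y),rad=cv2.minEnclosingCircle(c);el=cv2.fitEllipse(cv2.convexHull(c))
        bb=cv2.boundingRect(c);A=onz(n,mu+5*v,.1435);B=onz(n,mu-5*v,.1435)
        print(tag,n,"ridge",mu,"ang",np.arctan2(*(A-B)[1::-1]),"bbox",bb,"ell",el[0])
    print("tri",tri(r["scene"],r["top"]))
S=np.array([.538,.0005,0])
print("scene px per z", [proj("scene",S+[0,0,z]) for z in(.1435,.1335)],[proj("top",S+[0,0,z]) for z in(.1435,.1335)])
E
```

```text
n scene ridge [311.8686 225.1413] ang 0.1213987696854322 bbox (301, 220, 23, 23) ell (313.1826171875, 231.2100372314453)
n top ridge [336.0045 239.1865] ang -2.878804735032853 bbox (322, 227, 27, 28) ell (335.0562438964844, 241.19407653808594)
tri (array([0.5384, 0.    , 0.1409]), np.float64(0.0004527032728684479))
w scene ridge [312.4664 227.6108] ang 0.8636926525223111 bbox (301, 220, 23, 26) ell (312.3642883300781, 233.29869079589844)
w top ridge [335.7252 239.8907] ang 0.9282665550226682 bbox (322, 229, 27, 27) ell (334.7014465332031, 241.9906768798828)
tri (array([0.5378, 0.0003, 0.134 ]), np.float64(0.0005563538045749738))
scene px per z [array([312.2912, 224.3589]), array([312.2929, 227.8317])] [array([335.8873, 239.0846]), array([335.4706, 239.9631])]
```

Run:
```python
from meas import *
for k in range(3):
    for n in("scene","top"): cv2.imwrite(f"pics/x{k}_{n}_full.png",env.grab_frame(n)[:,:,::-1])
def redn(f):
    a=cv2.imread(f).astype(float);return a[:,:,2]-a[:,:,:2].mean(2)   # redness
def edges(r,cols,rows):
    out=[]
    for c in cols:
        p=r[rows[0]:rows[1],c];mx=np.median(np.sort(p)[-4:])/2
        i=max(j for j in range(len(p)-1) if p[j]>=mx);out.append(rows[0]+i+(p[i]-mx)/(p[i]-p[i+1]))
    return np.array(out)
e={t:edges(redn(f"pics/{t}_scene_full.png"),range(303,323),(225,255)) for t in("n","w","x0","x1","x2")}
for t in e: print(t,e[t].round(2))
for t in("w","x0","x1","x2"): print(t,(e[t]-e["n"]).mean(),np.median(e[t]-e["n"]))
S=np.array([.538,.0005,0])
for z in(0,.0065,.0075,.0085,.0095): print(z,proj("scene",S+[-.0+0,0,.1155-z])-proj("scene",S+[0,0,.1155]),proj("top",S+[0,0,.1195-z])-proj("top",S+[0,0,.1195]))
```

```text
n [239.19 239.86 240.45 240.81 241.26 241.63 241.89 242.06 242.2  242.22
 242.13 242.01 241.9  241.61 241.2  240.69 240.42 239.98 239.05 238.13]
w [241.21 242.2  242.93 243.64 244.22 244.5  244.71 245.06 245.28 245.33
 245.24 245.08 244.89 244.65 244.32 243.94 243.53 242.68 241.61 240.53]
x0 [241.2  242.2  242.94 243.64 244.23 244.49 244.72 245.05 245.29 245.33
 245.24 245.07 244.89 244.65 244.32 243.96 243.53 242.71 241.61 240.53]
x1 [241.2  242.19 242.92 243.64 244.22 244.5  244.71 245.06 245.28 245.33
 245.24 245.08 244.88 244.64 244.32 243.95 243.53 242.68 241.63 240.54]
x2 [241.2  242.2  242.95 243.65 244.23 244.49 244.71 245.06 245.28 245.34
 245.24 245.08 244.86 244.65 244.31 243.95 243.52 242.71 241.61 240.54]
w 2.8424178352754423 2.9737730901214547
x0 2.8452814720942117 2.9746659909047395
x1 2.8415779623782997 2.9659945251671758
x2 2.8435484623409435 2.9628023740888096
0 [0. 0.] [0. 0.]
0.0065 [0.001  2.1533] [-0.2533  0.5341]
0.0075 [0.0012 2.4824] [-0.2919  0.6154]
0.0085 [0.0013 2.8109] [-0.3303  0.6964]
0.0095 [0.0015 3.1388] [-0.3686  0.7772]
```

The two depth measures disagree: the ridge gives about 7 mm in, the skirt edge about 8.7 mm. The earlier lift also felt caught, so the pin may only hang under the lip. I'll regrip lower, turn firmly to the stop, and lift it into the notch while holding it there.

Emit:
{"method": "drive_tool", "body": {"targets": [[[0, 0, -0.049], [0, 0, 0], 0.05], [[0, 0, 0], [-0.029, 0.0215, 0], 0.05], [[0, 0, 0], [-0.029, 0.0215, 0], 0.05], [[0, 0, 0], [-0.029, 0.0215, 0], 0.05], [[0, 0, 0], [-0.029, 0.0215, 0], 0.05], [[0, 0, 0], [-0.029, 0.0215, 0], 0.05], [[0, 0, 0], [-0.029, 0.0215, 0], 0.05], [[0, 0, 0], [-0.029, 0.0215, 0], 0.05], [[0, 0, 0], [-0.029, 0.0215, 0], 0.05], [[0, 0, 0], [-0.029, 0.0215, 0], 0.05], [[0, 0, 0], [0, 0, 0.03], 0.05], [[0, 0, 0], [0, 0, 0], 0.05], [[0, 0, 0], [0, 0, 0], 0.05]]}}

```text
t: 26.43
tool_pos: [0.5354, 0.0073, 0.1711]
eef_rot: [-0.002, -0.451, 0.892, 0.0]
ft_force: [0.4, 0.6, -0.2]
grip_width: 0.0501
```

Run:
```python
from h import *
st([.538,.0012,.092])
```

```text
t 26.4333 tcp [0.5354 0.0073 0.1711] xang -2.204787484884555 zt [-0.0035 -0.0013 -1.    ] F [ 0.375   0.5659 -0.1794] M [0.0305 0.0241 0.0053] w 0.05007675482944066 q [ 0.3168  0.2597 -0.255   0.0001 -1.0598 -0.9508]
shift tool [ 0.0031 -0.0059  0.079 ]
```

Emit:
{"method": "drive_tool", "body": {"targets": [[[0, 0, 0], [0.0016, -0.003, 0.02], 0.05], [[0, 0, 0], [0.0015, -0.0029, 0.025], 0.05], [[0, 0, 0], [0, 0, 0.02], 0.05], [[0, 0, 0], [0, 0, 0.008], 0.05], [[0, 0, 0], [0, 0, 0], 0.05], [[0, 0, 0], [0, 0, 0], 0.05]]}}

```text
t: 26.93
tool_pos: [0.5405, 0.0003, 0.1]
eef_rot: [0.001, -0.45, 0.893, -0.0]
ft_force: [-0.2, -0.2, 0.7]
grip_width: 0.05
```

Run:
```python
from h import *
st([.538,.0012,.092])
```

```text
t 26.9333 tcp [0.5405 0.0003 0.1   ] xang -2.2071453664350296 zt [ 0.0014 -0.0004 -1.    ] F [-0.1592 -0.1949  0.7066] M [ 0.075   0.0453 -0.0208] w 0.05002183190773562 q [ 0.3011  0.3394 -0.3417  0.001  -0.8885 -0.9381]
shift tool [0.0008 0.0026 0.008 ]
```

Emit:
{"method": "drive_tool", "body": {"targets": [[[0, 0, 0], [0.0008, 0.002, 0.003], 0.05], [[0, 0, 0], [0, 0, 0.002], 0.05], [[0, 0, 0], [0, 0, 0.002], 0.05], [[0, 0, 0], [0, 0, 0.001], 0.03], [[0, 0, 0], [0, 0, 0], 0.02]]}}

```text
t: 27.35
tool_pos: [0.5375, 0.0014, 0.0909]
eef_rot: [0.0, -0.451, 0.893, -0.0]
ft_force: [0.1, -0.0, -0.2]
grip_width: 0.0429
```

Emit:
{"method": "drive_tool", "body": {"targets": [[[0, 0, 0], [0, 0, 0], 0.015], [[0, 0, 0], [0, 0, 0], 0.004], [[0, 0, 0], [0, 0, 0], 0.004], [[0, 0, 0], [0, 0, 0], 0.004], [[0, 0, 0], [0, 0, 0], 0.004], [[0, 0, 0], [0, 0, 0], 0.004]], "grip_force": 40}}

```text
t: 27.85
tool_pos: [0.538, 0.0012, 0.0909]
eef_rot: [0.0, -0.451, 0.893, -0.0]
ft_force: [1.2, -0.4, -0.4]
grip_width: 0.0089
```

Run:
```python
from h import *
st()
```

```text
t 27.85 tcp [0.538  0.0012 0.0909] xang -2.206561619431143 zt [ 0.0009 -0.0004 -1.    ] F [ 1.1971 -0.3585 -0.4485] M [-0.2551 -0.3789 -0.0716] w 0.008860526263753563 q [ 0.3041  0.3468 -0.3579  0.0009 -0.8654 -0.9405]
```

Emit:
{"method": "drive_tool", "body": {"targets": [[[0, 0, -0.015], [0, 0, 0], 0.004], [[0, 0, -0.01], [0, 0, 0], 0.004], [[0, 0, 0], [0, 0, 0], 0.004]]}}

```text
t: 28.1
tool_pos: [0.538, 0.0012, 0.0909]
eef_rot: [0.0, -0.462, 0.887, -0.0]
ft_force: [1.5, -2.1, -1.6]
grip_width: 0.0088
```

Run:
```python
from h import *
o=[];import time
for i in range(3): st()
```

```text
t 28.1 tcp [0.538  0.0012 0.0909] xang -2.1811942041866224 zt [ 0.0008 -0.0002 -1.    ] F [ 1.5153 -2.0874 -1.6061] M [-0.6796 -0.5774 -0.0272] w 0.008816518724015864 q [ 0.304   0.3467 -0.3578  0.0005 -0.8656 -0.9148]
t 28.1 tcp [0.538  0.0012 0.0909] xang -2.1811942041866224 zt [ 0.0008 -0.0002 -1.    ] F [ 1.5153 -2.0874 -1.6061] M [-0.6796 -0.5774 -0.0272] w 0.008816518724015864 q [ 0.304   0.3467 -0.3578  0.0005 -0.8656 -0.9148]
t 28.1 tcp [0.538  0.0012 0.0909] xang -2.1811942041866224 zt [ 0.0008 -0.0002 -1.    ] F [ 1.5153 -2.0874 -1.6061] M [-0.6796 -0.5774 -0.0272] w 0.008816518724015864 q [ 0.304   0.3467 -0.3578  0.0005 -0.8656 -0.9148]
```

Emit:
{"method": "drive_tool", "body": {"targets": [[[0, 0, -0.015], [0, 0, 0], 0.004], [[0, 0, -0.015], [0, 0, 0], 0.004], [[0, 0, 0], [0, 0, 0], 0.004]]}}

```text
t: 28.35
tool_pos: [0.5379, 0.0012, 0.0909]
eef_rot: [0.0, -0.475, 0.88, -0.0]
ft_force: [2.5, -2.2, -2.2]
grip_width: 0.0086
```

Run:
```python
from h import *
st()
```

```text
t 28.35 tcp [0.5379 0.0012 0.0909] xang -2.1507733494386496 zt [ 0.0008 -0.0002 -1.    ] F [ 2.4854 -2.1512 -2.2267] M [-0.926  -0.8066  0.0035] w 0.008559005593404142 q [ 0.3041  0.3467 -0.3578  0.0006 -0.8656 -0.8844]
```

Emit:
{"method": "drive_tool", "body": {"targets": [[[0, 0, 0], [0, 0, 0.001], 0.004], [[0, 0, 0], [0, 0, 0.001], 0.004], [[0, 0, 0], [0, 0, 0], 0.004]]}}

```text
t: 28.6
tool_pos: [0.5381, 0.0012, 0.0906]
eef_rot: [0.0, -0.475, 0.88, -0.001]
ft_force: [-0.7, -2.4, 8.9]
grip_width: 0.0083
```

Emit:
{"method": "drive_tool", "body": {"targets": [[[0, 0, 0], [0, 0, 0.0006], 0.004], [[0, 0, 0], [0, 0, 0], 0.004]]}}

```text
t: 28.77
tool_pos: [0.5381, 0.0012, 0.0902]
eef_rot: [0.001, -0.475, 0.88, -0.001]
ft_force: [-1.0, -2.0, 9.2]
grip_width: 0.0085
```

Run:
```python
from h import *
st()
```

```text
t 28.7667 tcp [0.5381 0.0012 0.0902] xang -2.1506522038033378 zt [ 0.0016 -0.0007 -1.    ] F [-1.0367 -1.9596  9.2185] M [-0.6766  0.4219 -0.0082] w 0.008492094513951207 q [ 0.3044  0.3474 -0.3593  0.0015 -0.8629 -0.8852]
```

Emit:
{"method": "drive_tool", "body": {"targets": [[[0, 0, 0], [0, 0, 0.0005], 0.004], [[0, 0, 0], [0, 0, 0], 0.004]]}}

```text
t: 28.93
tool_pos: [0.5381, 0.0012, 0.0898]
eef_rot: [0.001, -0.475, 0.88, -0.001]
ft_force: [-1.1, -3.0, 9.6]
grip_width: 0.0087
```

Emit:
{"method": "drive_tool", "body": {"targets": [[[0, 0, 0], [0, 0, 0.0005], 0.004], [[0, 0, 0], [0, 0, 0], 0.004]]}}

```text
t: 29.1
tool_pos: [0.5381, 0.0012, 0.0894]
eef_rot: [0.001, -0.475, 0.88, -0.001]
ft_force: [-1.2, -2.0, 9.9]
grip_width: 0.0088
```

Emit:
{"method": "drive_tool", "body": {"targets": [[[0, 0, 0], [0, 0, 0.0005], 0.004], [[0, 0, 0], [0, 0, 0], 0.004]]}}

```text
t: 29.27
tool_pos: [0.5381, 0.0012, 0.0889]
eef_rot: [0.001, -0.475, 0.88, -0.001]
ft_force: [-1.3, -3.1, 10.5]
grip_width: 0.0089
```

Emit:
{"method": "drive_tool", "body": {"targets": [[[0, 0, 0], [0, 0, 0.0005], 0.004], [[0, 0, 0], [0, 0, 0], 0.004]]}}

```text
t: 29.43
tool_pos: [0.5381, 0.0012, 0.0885]
eef_rot: [0.001, -0.475, 0.88, -0.001]
ft_force: [-0.8, -2.4, 10.2]
grip_width: 0.0086
```

It travelled 2.3 mm on spring force alone from its resting place, which is more than the 1.5 mm that hanging under the lip allows. So it was locked in the notch, with some angular play. I'll let it back up the same way and release.

Emit:
{"method": "drive_tool", "body": {"targets": [[[0, 0, 0.015], [0, 0, -0.0005], 0.004], [[0, 0, 0.015], [0, 0, -0.0006], 0.004], [[0, 0, 0], [0, 0, -0.0007], 0.004], [[0, 0, 0], [0, 0, -0.0007], 0.004], [[0, 0, 0], [0, 0, -0.0006], 0.004], [[0, 0, 0], [0, 0, 0], 0.004]]}}

```text
t: 29.93
tool_pos: [0.538, 0.0012, 0.0907]
eef_rot: [0.001, -0.462, 0.887, -0.001]
ft_force: [-1.0, -2.5, 8.1]
grip_width: 0.0087
```

Run:
```python
from h import *
st()
```

```text
t 29.9333 tcp [0.538  0.0012 0.0907] xang -2.1810188111801674 zt [ 0.0015 -0.0004 -1.    ] F [-0.9653 -2.486   8.0645] M [-0.7461  0.1068 -0.0339] w 0.008686594824619368 q [ 0.3043  0.3467 -0.3586  0.0011 -0.8642 -0.9153]
```

Emit:
{"method": "drive_tool", "body": {"targets": [[[0, 0, 0], [0, 0, -0.0005], 0.004], [[0, 0, 0], [0, 0, -0.0005], 0.004], [[0, 0, 0], [0, 0, 0], 0.004]]}}

```text
t: 30.18
tool_pos: [0.538, 0.0012, 0.0908]
eef_rot: [0.0, -0.462, 0.887, -0.0]
ft_force: [1.0, -3.6, 4.7]
grip_width: 0.0089
```

It stops again at 0.0908 while the load falls from 8 to 4.7 N, so the notch is carrying the spring. Releasing.

Emit:
{"method": "drive_tool", "body": {"targets": [[[0, 0, 0], [0, 0, -0.0005], 0.004], [[0, 0, 0], [0, 0, 0], 0.02], [[0, 0, 0], [0, 0, 0], 0.04], [[0, 0, 0], [0, 0, 0], 0.05], [[0, 0, 0], [0, 0, 0], 0.05], [[0, 0, 0], [0, 0, 0], 0.05], [[0, 0, 0], [0, 0, -0.005], 0.05], [[0, 0, 0], [0, 0, -0.02], 0.05], [[0, 0, 0], [0, 0, -0.04], 0.05], [[0, 0, 0], [0, 0, -0.04], 0.05], [[0, 0, 0], [0.029, -0.0215, 0], 0.05], [[0, 0, 0], [0.029, -0.0215, 0], 0.05], [[0, 0, 0], [0.029, -0.0215, 0], 0.05], [[0, 0, 0], [0.029, -0.0215, 0], 0.05], [[0, 0, 0], [0.029, -0.0215, 0], 0.05], [[0, 0, 0], [0.029, -0.0215, 0], 0.05], [[0, 0, 0], [0.029, -0.0215, 0], 0.05], [[0, 0, 0], [0.029, -0.0215, 0], 0.05], [[0, 0, 0], [0.029, -0.0215, 0], 0.05], [[0, 0, 0], [0, 0, 0], 0.05]]}}

```text
t: 31.85
tool_pos: [0.5457, -0.3289, 0.1946]
eef_rot: [-0.001, -0.459, 0.888, -0.0]
ft_force: [0.1, 0.5, 0.3]
grip_width: 0.0496
```

Run:
```python
from meas import *
st()
for n in("scene","top"): cv2.imwrite(f"pics/z_{n}_full.png",env.grab_frame(n)[:,:,::-1])
r={}
for tag in("n","w","z"):
  for n,roi in(("scene",(295,210,330,250)),("top",(315,215,355,262))):
    mu,v,c=ridge(f"pics/{tag}_{n}_full.png",n,roi);A=onz(n,mu+5*v,.1435);B=onz(n,mu-5*v,.1435);r[n]=mu;print(tag,n,mu,np.arctan2(*(A-B)[1::-1]))
  print(tri(r["scene"],r["top"]))
a=cv2.imread("pics/z_scene_full.png");b=cv2.imread("pics/z_top_full.png")
cv2.imwrite("pics/z.png",np.hstack([cv2.resize(a[140:340,200:400],(400,400)),cv2.resize(b[140:300,240:400],(400,400))]))
# loose parts
for n in("scene","top"):
  d=cv2.absdiff(cv2.imread(f"pics/n_{n}_full.png"),cv2.imread(f"pics/z_{n}_full.png")).max(2)
  print(n,{k:int((d[y0:y1,x0:x1]>60).sum()) for k,(x0,y0,x1,y1) in ({"bearing":(322,335,365,382),"collar":(348,252,375,285)} if n=="scene" else {"bearing":(195,195,242,240),"collar":(280,278,316,312),"pliers":(440,175,485,285)}).items()})
```

```text
t 31.85 tcp [ 0.5457 -0.3289  0.1946] xang -2.1876275703316557 zt [-0.0009 -0.0012 -1.    ] F [0.1172 0.5046 0.2809] M [ 0.093  -0.0164 -0.001 ] w 0.049610417612185556 q [-0.2882  0.4097  0.0297  0.0015 -1.1913 -0.3292]
n scene [311.8686 225.1413] 0.1213987696854322
n top [336.0045 239.1865] -2.878804735032853
(array([0.5384, 0.    , 0.1409]), np.float64(0.0004527032728684479))
w scene [312.4664 227.6108] 0.8636926525223111
w top [335.7252 239.8907] 0.9282665550226682
(array([0.5378, 0.0003, 0.134 ]), np.float64(0.0005563538045749738))
z scene [312.5327 227.8817] 0.8807981612585795
z top [335.7483 239.8877] 0.9669154911569688
(array([0.5378, 0.0003, 0.1332]), np.float64(0.0008122057839389491))
scene {'bearing': 0, 'collar': 0}
top {'bearing': 0, 'collar': 0, 'pliers': 0}
```

View pics/z.png

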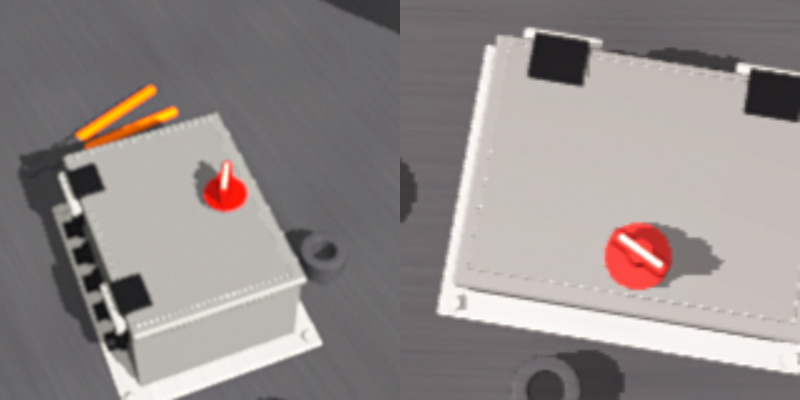

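Run:
```python
import cv2,numpy as np
def redn(f):
    a=cv2.imread(f).astype(float);return a[:,:,2]-a[:,:,:2].mean(2)
def edges(r,cols,rows):
    out=[]
    for c in cols:
        p=r[rows[0]:rows[1],c];mx=np.median(np.sort(p)[-4:])/2
        i=max(j for j in range(len(p)-1) if p[j]>=mx);out.append(rows[0]+i+(p[i]-mx)/(p[i]-p[i+1]))
    return np.array(out)
e={t:edges(redn(f"pics/{t}_scene_full.png"),range(303,323),(225,255)) for t in "nwz"}
t={k:edges(redn(f"pics/{k}_top_full.png"),range(325,345),(225,262)) for k in "nwz"}
print((e["z"]-e["w"]).round(2));print((t["z"]-t["w"]).round(2),(t["w"]-t["n"]).round(2))
```

```text
[-0.02  0.09  0.04 -0.06  0.01  0.   -0.01  0.    0.    0.01 -0.01  0.
 -0.03  0.   -0.02 -0.13 -0.22 -0.01  0.04  0.11]
[-0.    0.06  0.33  0.09 -0.1  -0.11 -0.06  0.04  0.03 -0.01 -0.04 -0.06
  0.07  0.16  0.01  0.01 -0.14  0.06 -0.01  0.14] [1.03 0.97 0.63 0.6  0.64 0.73 0.54 0.81 0.66 0.62 0.78 0.85 0.7  0.43
 0.21 0.78 0.89 0.6  0.3  0.24]
```

Pictures show no loose part moved and the cover shut. For a final depth check I'll touch the wing's top lightly with closed fingers, using the cover touch as height reference.

Emit:
{"method": "drive_tool", "body": {"targets": [[[0, 0, 0], [-0.0294, 0.0219, 0], 0], [[0, 0, 0], [-0.0294, 0.0219, 0], 0], [[0, 0, 0], [-0.0294, 0.0219, 0], 0], [[0, 0, 0], [-0.0294, 0.0219, 0], 0], [[0, 0, 0], [-0.0294, 0.0219, 0], 0], [[0, 0, 0], [-0.0294, 0.0219, 0], 0], [[0, 0, 0], [-0.0294, 0.0219, 0], 0], [[0, 0, 0], [-0.0294, 0.0219, 0], 0], [[0, 0, 0], [-0.0294, 0.0219, 0], 0], [[0, 0, 0], [0, 0, 0.03], 0], [[0, 0, 0], [0, 0, 0.02], 0], [[0, 0, 0], [0, 0, 0.01], 0], [[0, 0, 0], [0, 0, 0.008], 0], [[0, 0, 0], [0, 0, 0], 0], [[0, 0, 0], [0, 0, 0], 0]]}}

```text
t: 33.2
tool_pos: [0.5371, 0.0063, 0.1284]
eef_rot: [0.0, -0.462, 0.887, -0.0]
ft_force: [-0.4, -0.4, 1.5]
grip_width: 0.0007
```

Run:
```python
from h import *
st([.538,.0007,.118])
```

```text
t 33.2 tcp [0.5371 0.0063 0.1284] xang -2.1816513588103215 zt [ 0.0008 -0.0002 -1.    ] F [-0.3824 -0.3524  1.5391] M [ 0.0004 -0.0283  0.0189] w 0.0006610677330780043 q [ 0.3141  0.3023 -0.3138  0.0005 -0.954  -0.9253]
shift tool [ 0.0041 -0.004   0.0104]
```

Emit:
{"method": "drive_tool", "body": {"targets": [[[0, 0, 0], [0.002, -0.002, 0.005], 0], [[0, 0, 0], [0.002, -0.002, 0.005], 0], [[0, 0, 0], [0, 0, 0.001], 0], [[0, 0, 0], [0, 0, 0], 0]]}}

```text
t: 33.53
tool_pos: [0.5375, 0.0003, 0.1166]
eef_rot: [-0.0, -0.461, 0.887, 0.0]
ft_force: [0.1, 0.6, -0.5]
grip_width: 0.0002
```

Emit:
{"method": "drive_tool", "body": {"targets": [[[0, 0, 0], [0, 0, 0.0005], 0], [[0, 0, 0], [0, 0, 0.0005], 0]]}}

```text
t: 33.7
tool_pos: [0.5379, 0.0007, 0.1161]
eef_rot: [0.0, -0.462, 0.887, -0.0]
ft_force: [0.4, -0.7, -0.3]
grip_width: 0.0006
```

Emit:
{"method": "drive_tool", "body": {"targets": [[[0, 0, 0], [0, 0, 0.0004], 0], [[0, 0, 0], [0, 0, 0.0004], 0]]}}

```text
t: 33.87
tool_pos: [0.5377, 0.0009, 0.1151]
eef_rot: [0.0, -0.462, 0.887, -0.0]
ft_force: [-0.6, -0.6, -0.2]
grip_width: 0.0007
```

Emit:
{"method": "drive_tool", "body": {"targets": [[[0, 0, 0], [0, 0, 0.0003], 0], [[0, 0, 0], [0, 0, 0], 0]]}}

```text
t: 34.03
tool_pos: [0.5376, 0.0008, 0.1147]
eef_rot: [-0.0, -0.462, 0.887, 0.0]
ft_force: [0.2, -0.3, 0.3]
grip_width: 0.0006
```

Emit:
{"method": "drive_tool", "body": {"targets": [[[0, 0, 0], [0, 0, 0.0003], 0], [[0, 0, 0], [0, 0, 0], 0]]}}

```text
t: 34.2
tool_pos: [0.5377, 0.0009, 0.1145]
eef_rot: [0.0, -0.462, 0.887, -0.0]
ft_force: [-0.1, 0.5, 0.5]
grip_width: 0.0004
```

Emit:
{"method": "drive_tool", "body": {"targets": [[[0, 0, 0], [0, 0, 0.0003], 0], [[0, 0, 0], [0, 0, 0], 0]]}}

```text
t: 34.37
tool_pos: [0.5377, 0.0009, 0.1144]
eef_rot: [0.0, -0.462, 0.887, -0.0]
ft_force: [-0.6, 1.1, 1.2]
grip_width: 0.0005
```

Emit:
{"method": "drive_tool", "body": {"targets": [[[0, 0, 0], [0, 0, 0.0003], 0], [[0, 0, 0], [0, 0, 0], 0]]}}

```text
t: 34.53
tool_pos: [0.5378, 0.0008, 0.1144]
eef_rot: [0.0, -0.462, 0.887, -0.0]
ft_force: [-1.6, 0.5, 3.8]
grip_width: 0.0004
```

The wing top touches 35.3 mm above the cover, so the stud is 8.2 mm in. That is inside the 5.5–8.6 mm window and fits the 2.3 mm of free travel below it. I'll retract and hand in.

Emit:
{"method": "drive_tool", "body": {"targets": [[[0, 0, 0], [0, 0, -0.005], 0], [[0, 0, 0], [0, 0, -0.03], 0], [[0, 0, 0], [0, 0, -0.04], 0], [[0, 0, 0], [0.029, -0.0215, 0], 0], [[0, 0, 0], [0.029, -0.0215, 0], 0], [[0, 0, 0], [0.029, -0.0215, 0], 0], [[0, 0, 0], [0.029, -0.0215, 0], 0], [[0, 0, 0], [0.029, -0.0215, 0], 0], [[0, 0, 0], [0.029, -0.0215, 0], 0], [[0, 0, 0], [0.029, -0.0215, 0], 0], [[0, 0, 0], [0.029, -0.0215, 0], 0], [[0, 0, 0], [0, 0, 0], 0], [[0, 0, 0], [0, 0, 0], 0]]}}

```text
t: 35.62
tool_pos: [0.5448, -0.2896, 0.1878]
eef_rot: [-0.0, -0.46, 0.888, 0.001]
ft_force: [0.6, 1.2, 0.7]
grip_width: 0.0006
```

Run:
```python
from meas import *
cv2.imwrite("pics/zz_scene_full.png",env.grab_frame("scene")[:,:,::-1])
a,b=[cv2.imread(f"pics/{t}_scene_full.png") for t in("z","zz")]
print("change at cover",int((cv2.absdiff(a,b)[200:300,290:335].max(2)>40).sum()))
print(ridge("pics/zz_scene_full.png","scene",(295,210,330,250))[0]); st()
```

```text
change at cover 0
[312.5433 227.7024]
t 35.6667 tcp [ 0.5449 -0.2883  0.1881] xang -2.1836098605319485 zt [-0.0011  0.0007 -1.    ] F [0.0141 0.0571 0.5169] M [ 0.0826  0.0898 -0.0332] w 0.0006431676964674471 q [-0.2247  0.38   -0.0328 -0.0005 -1.1592 -0.3879]
```

```bash
python3 -c "
from station import env
print(env.close_job())"
```

```text
the job is handed in; nothing more can be done
None
```

The cover is shut and the stud is in its slot, turned clockwise to the stop and, by my checks, locked in the notch. I handed the job in at about 36 s; it reported no verdict.

**What I did**
- **Cover:** My first sweep passed over it. The fingertips turned out to stand about 34 mm higher than the stated tool frame implies. I measured that by touching the bench (about 50 N at the wrist, over the 40 N limit if that covers fingertip contact), then swung the cover shut with the correction.
- **Stud:** I turned the wing to the slot, which I had seen in the top picture. The pin went in on spring force alone to a hard bottom. I then turned it clockwise about 1.6 rad until the moment about z reached about 0.26 N·m, and let go.
- **Regrip:** I was not sure it had locked, so I gripped it again, pressed it down and let it back up.

**Last checks**
- **In the notch:** From its resting place the stud could be pressed a further 2.3 mm without bottoming. A pin hanging under the lip would allow only 1.5 mm.
- **Depth:** A light touch on the wing top put the stud about 8.2 mm in, with the allowed range 5.5 to 8.6 mm.
- **Angle:** The wing lies about 0.5 rad off the box's y axis, within the 0.85 rad limit.
- **Loose parts and pliers:** No change in the pictures between the cover being shut and the end. I did not compare against the very first frame.

**What disagreed**
- The camera estimates of depth ranged from 7 to 9 mm, so the touch measurement decided it.
- The first lift at the stop felt caught until I opened the fingers.
- The force readings during the first push suggested a bottom near 12 mm, deeper than the touch result implies.

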